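# Grind two strokes of mounted specimens on the sprung strip grinder

## Task

Load every loose mounted specimen standing on the left of the bench, in front of and beside the sink, flat into the strip grinder's sled, one to a cell. Then give them two grinding strokes: each time pull the sled out against its springs by the blue tab until the pointer stands at the red marker on the scale, hold it there for two seconds, let the sled go fully home, and only then log the stroke by pushing the red plunger of the stroke counter all the way down and letting it rise before the next stroke. Finally move every specimen from the sled into pockets of the nearer grey specimen tray (the one just beyond the counter), flat on the pocket floor, one to a pocket, without knocking against the timer or the jar.

Things in the scene. Friction and masses are not known exactly. Their poses are not given: they have to be found in the camera images.
- rig: strip grinder, fixed to the bench: grey base plate 318 x 108 mm, 8 mm thick, with a brown abrasive strip; origin under the plate at bench level, 6 mm on the -x side of the plate's middle; x along the plate (the sled is pulled towards -x), z up. At start its -x points roughly to the robot's right. Two 10 mm thick spring barrels run along it at y = +37 and -37 mm, from x = -12 to 160 mm, and stand 5 mm above the plate
- sled (a joint): travel of the sled in m, 0 = home, grows as it is pulled towards the rig's -x; end stop at 0.085. Sprung: about 3 N at home, rising by 1.5 N per 10 mm (12 N at 60 mm), and damped, so that it goes home by itself in about a second when let go
- sled_floor (a point): middle of the sled at floor level, i.e. on the abrasive strip, 8 mm above the bench; axes parallel to the rig's; moves with the sled. The sled is a bottomless aluminium frame, walls 3 mm thick with their tops 9.5 mm above the strip, with three cells in a row, each 48 x 48 mm inside, centred at x = -51, 0 and +51 mm from this point (y = 0); specimens stand in them on the strip and are dragged along
- pull_tab (a point): top centre of the blue upright pull tab of the sled: 10 mm thick along the rig's x, 36 mm wide along its y, its upper 43 mm stand clear above the crosshead (the tab's top is 62 mm above the bench); 42 mm of free space between the tab and the sled frame for a finger. Best gripped from above with the fingers closing along the rig's x
- pointer (a point): tip of the small red pointer at the crosshead's end, beside the scale; moves with the sled, always in line with the tab along the rig's x. Scale ticks are 10 mm apart
- marker: small red marker clip on the outer edge of the scale, fixed, set 40 to 68 mm from the pointer's home position along the rig's -x; origin at its tip line 8 mm above the bench; axes parallel to the rig's. When the pointer is at the marker, both have the same x in the rig's frame. The clip is 10 mm high and stands 7 to 15 mm outside the origin (+y)
- counter: stroke counter, fixed to the bench: grey box 60 x 60 x 40 mm with a round red plunger on top; origin at the centre of its underside
- plunger (a joint): depression of the counter's plunger in m: 0 up, 0.012 fully down at its stop; spring 2.4 N at the top to 7.2 N fully down; rises by itself
- plunger_top (a point): centre of the top of the red plunger cap (32 mm in diameter, 66 mm above the bench when up)
- tray: the grey specimen tray nearest the robot, just beyond the counter, 156 x 230 x 18 mm, fixed to the bench; origin at the centre of its underside. Eight pockets, 2 x 4, centred at x = -26 and +39 mm, y = -81, -27, 27 and 81 mm; each clears 50 mm along x and 44 mm along y; pocket floor 4 mm above the bench, tray top 18 mm
- specimen_a: black mounted specimen, an upright plastic cylinder 34 mm in diameter and 19 mm high, about 30 g; origin at the centre of its underside, z up its axis. Pick it round the rim from above. Reads None when it is absent
- specimen_b: black, tall mounted specimen, an upright plastic cylinder 30 mm in diameter and 25 mm high, about 30 g; origin at the centre of its underside, z up its axis. Pick it round the rim from above. Reads None when it is absent
- specimen_c: tan mounted specimen, an upright plastic cylinder 30 mm in diameter and 18 mm high, about 30 g; origin at the centre of its underside, z up its axis. Pick it round the rim from above. Reads None when it is absent
- timer: white kitchen-type timer, 64 mm across, 47 mm high, fixed to the bench; bystander
- jar: clear jar with a dark lid, 72 mm across, 91 mm high, fixed to the bench; bystander

How it is judged:
By the outcome, as a careful person would: the job done as asked, in the order asked, and still so for the second after the job is handed in, with the robot touching nothing.
Of specimen_a, specimen_b, specimen_c only 2 to 3 are there at a start; the rules pass over those that are not, and their reading is None.
At some moment in a run one of specimen_a, specimen_b, specimen_c may be knocked a few centimetres aside while the robot is not near it.
Once in a run the grip may slacken for a moment while it holds something.
It also fails if it takes over 210 s, if anything falls off the work surface, if the arm or the gripper's body presses on something with over 40 N, if the wrist force passes 120 N, or if a joint passes its speed limit or range.

## Robot

A 6-joint arm with a two-finger parallel gripper is mounted at the origin on a cart in front of the work surface, level with it; the furniture and walls round the work are solid. World frame = base frame: x ahead of the robot, y to its left, z up, the work surface at z = 0. Lengths are in mm, angles in rad, forces in N, time in s.
With the tool pointing down it reaches from about 350 to 975 mm from the base axis. Payload 17.4 kg.
Tool frame: the origin (TCP) lies midway between the tips of the shut fingers; the grasp point (between the pads) lies 19 mm behind it; z points along the fingers, y is the direction in which the jaws open and shut (so a half turn about z gives the same grasp; the last joint's range is limited). The gripper opens to 85 mm and grips with 20 to 120 N. Pads are 22 mm wide; open, the fingers measure 114 mm over their backs; the gripper's body (76 mm by 85 mm) begins 54 mm behind the grasp point. The pads swing forward as they close: fully open they stand 13 mm farther back than shut.
Start: joints at [1.282, 0.116, 1.442, -0, 1.584, -0.038], TCP at [167.529, 653.886, 231.303] pointing down, gripper open.
Joint ranges: [-2.83, 2.83], [-0.83, 2.19], [0.07, 2.5], [-1.14, 4.28], [0.01, 3], [-2.97, 2.97]. Speed limits (rad/s): [1.89, 1.89, 2.22, 3.14, 3.14, 3.14].

## Interface

Orientations are given as a unit quaternion [w, x, y, z].
In Python, from plant import arm, capture, nets gives the robot as it stands.
- The arm moves only by the shell command python3 -m creep 'ROWS'. ROWS is JSON, one flat list of numbers, 7 for each row, row after row: the shift along the world's x, y, z in m, then the turn, a rotation vector about the world's x, y, z in rad, then the closure, from 0 (fully open) to 1 (shut). A call has exactly 10 rows; each row is the pose to reach, as a shift and turn from the pose measured when the call began; what a row does not reach only later rows make up. A row lasts 1/8 s, in which the tool goes at most 62.5 mm and 10.7 degrees, less where a joint would pass 70% of its speed; a pose out of reach is approached as far as the arm can. A call with a gripper value outside its range is refused whole. The fingers move at their own pace and stop on an object; the grip force is fixed at half the most. Time passes only in rows, so rows that repeat a pose let the fingers close, or fill a call up. It gives the time, the measured TCP pose, the force and the opening at its end, in the units of the state.
- arm.sense(): the state, without advancing time (a new reading comes with each control period).
- capture(name): name is "scene" or "top" or "wrist"; returns a dict with "img" (400x640x3 uint8, red, green, blue), "fx", "fy", "cx", "cy" (pixels), "R" (3x3) and "t" (3): a world point X has camera coordinates R X + t. Camera axes: x right, y down, z forward; pixel columns grow to the right and rows downward; lengths in mm; the calibration is good to about 2 mm. A picture is of the moment at which its call begins. There is no depth.
- arm.job_done(): hands the job in, once; it reports no verdict.
Trained networks look in the newest picture that a camera, given by its name, has taken for a name from the list of things; names that differ only in an ending like _2 or _b are one class to them, and where a whole thing is asked for, a point or a joint stands for the part that bears it (a point fixed in the world has none). Each returns a list of dicts, best first, with "conf" (0 to 1); they miss things now and then, are a little off and sometimes report something else, mostly with a low value. They report only what shows in the picture. A call takes as long as a camera call.
- nets.look_for(camera, query): "box" ([left, top, width, height] in pixels, round what is visible of it).
- nets.masks_of(camera, query): "mask" (400x640 bool, what is visible of it) and "box" ([left, top, width, height] in pixels, round what is visible of it).
The state is a dict: "time": time; "q": joint angles; "dq": joint speeds; "joint_efforts": joint torques, N m; "position": TCP position; "ee_rot": TCP orientation; "force": force on the tool from outside, world axes, zero at the start; "moment": the same for the moment, N m; "gripper_width": finger opening in mm.
Only numpy, scipy, OpenCV 4.12 (cv2) and the standard library are available. Lean on these libraries where they do the work, as an engineer would, in place of code of your own. Each camera call takes 0.05 s, during which the arm holds its last target.

## Working session

There is one attempt and no reset: what is moved stays moved. The work goes in short steps, Python scripts to look and compute and a shell command to move; the robot and the scene stay as the last step left them, time stands still between calls to the robot, and variables do not carry over. Pictures are saved under pics/ and viewed, and the job is handed in when it is done.

```bash
ls; mkdir -p pics
python3 - <<'E'
from plant import arm,capture,nets
import cv2
s=arm.sense();print(s)
for n in ["scene","top","wrist"]:
    c=capture(n);cv2.imwrite(f"pics/{n}0.png",c["img"][:,:,::-1]);print(n,c["fx"],c["fy"],c["cx"],c["cy"],c["R"],c["t"])
E
```

```text
pics
{'time': 0.0, 'q': array([ 1.28218039e+00,  1.16467091e-01,  1.44230190e+00, -3.93384449e-06,
        1.58398497e+00, -3.77618572e-02]), 'dq': array([-1.51227376e-03,  8.53952550e-04, -1.02718750e-03, -9.05725502e-04,
        9.03637877e-05,  1.39058269e-03]), 'joint_efforts': array([-2.16946260e-04, -7.32026982e+01, -6.32460737e+01, -1.46112629e-04,
        7.18348310e-03,  1.00380262e-04]), 'position': array([167.48364658, 653.68370996, 230.55216538]), 'ee_rot': array([-9.23950298e-05,  1.25098433e-01,  9.92144165e-01, -5.73255383e-04]), 'force': array([ 0.37508013,  0.50371846, -0.10844835]), 'moment': array([-0.0201561 ,  0.06409711,  0.01811743]), 'gripper_width': 85.29463750781503}
scene 490.9016135336199 490.9016135336199 324.37280927057265 199.56687931868103 [[ 0.64306755 -0.76572134 -0.01161734]
 [-0.33377726 -0.26659476 -0.90416811]
 [ 0.68924369  0.58531877 -0.42701881]] [-370.5958581   247.31158134 1247.45768646]
top 511.7100193047997 511.7100193047997 317.89731636813167 195.50802258303355 [[-0.02106447 -0.99974058 -0.00866371]
 [-0.98254424  0.02230264 -0.18468733]
 [ 0.18483265  0.00462214 -0.98275914]] [ -20.02883386  542.14365497 1683.94069317]
wrist 357.3845069496364 357.3845069496364 319.1851099872119 197.638834419504 [[ 2.47682830e-01  9.68840919e-01 -6.99711294e-04]
 [ 9.21940588e-01 -2.35470718e-01  3.07537142e-01]
 [ 2.97789806e-01 -7.68167619e-02 -9.51535820e-01]] [-674.21215228  -40.23309997  379.84555689]
```

View pics/scene0.png

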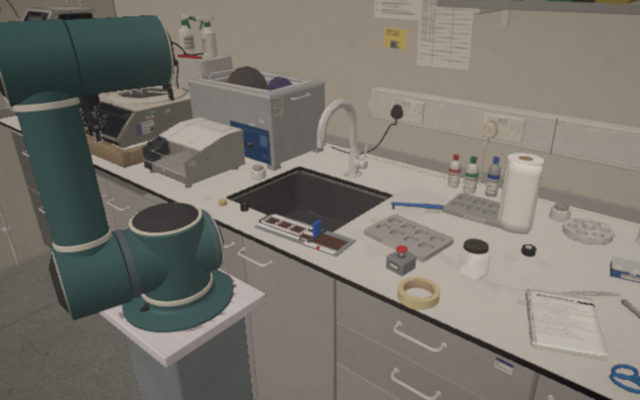

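View pics/top0.png

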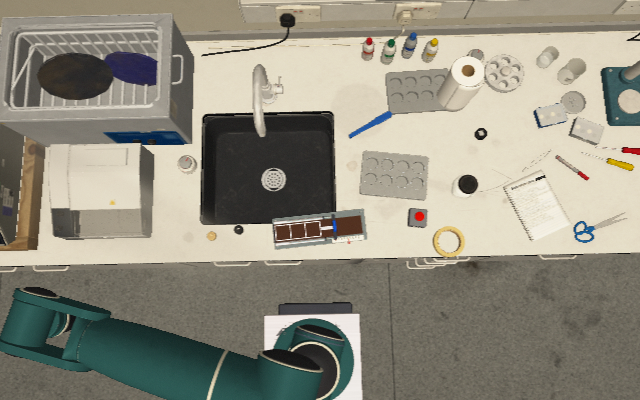

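View pics/wrist0.png

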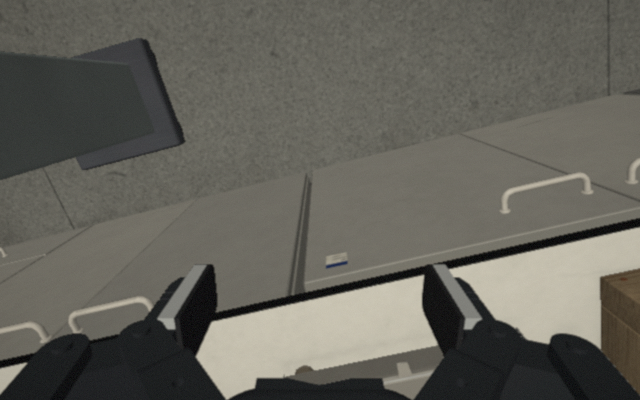

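The top view shows a tan specimen at about (211,236), a black one at (238,230), the rig at about (320,228), the counter at (418,217), the tray at (394,175) and the jar at (466,185). Next I'll measure positions with the networks.

```bash
cat > h.py <<'E'
from plant import arm,capture,nets
import cv2,numpy as np
from scipy.spatial.transform import Rotation as Ro
def ray(c,u,v,z):
    R,t=np.array(c["R"]),np.array(c["t"])
    o=-R.T@t; d=R.T@np.array([(u-c["cx"])/c["fx"],(v-c["cy"])/c["fy"],1.])
    return o+d*(z-o[2])/d[2]
def proj(c,X):
    p=np.array(c["R"])@np.array(X,float)+c["t"]
    return np.array([c["fx"]*p[0]/p[2]+c["cx"],c["fy"]*p[1]/p[2]+c["cy"]])
def save(c,name,crop=None,k=1):
    im=c["img"][:,:,::-1]
    if crop: x,y,w,h=crop; im=im[y:y+h,x:x+w]
    if k!=1: im=cv2.resize(im,None,fx=k,fy=k,interpolation=cv2.INTER_CUBIC)
    cv2.imwrite(f"pics/{name}.png",im)
E
python3 - <<'E'
from h import *
for cam in ["top","scene"]:
    c=capture(cam)
    for q in ["specimen_a","specimen_b","specimen_c","rig","sled","pull_tab","pointer","marker","counter","plunger","tray","timer","jar"]:
        for d in nets.masks_of(cam,q)[:4]:
            if d["conf"]<.2: continue
            m=d["mask"]; ys,xs=np.nonzero(m); 
            print(cam,q,round(d["conf"],2),np.round(d["box"],1),"cen",round(xs.mean(),1),round(ys.mean(),1),ray(c,xs.mean(),ys.mean(),10).round(0)[:2])
    if cam=="top": save(c,"topz",(190,130,260,130),3)
E
```

```text
top specimen_a 0.65 [206.6 233.   10.1  11.2] cen 211.2 235.7 [418. 337.]
top specimen_a 0.65 [319.9 215.   16.5  21.3] cen 330.7 226.9 [439. -73.]
top specimen_b 0.65 [206.6 233.   10.1  11.2] cen 211.2 235.7 [418. 337.]
top specimen_b 0.65 [319.9 215.   16.5  21.3] cen 330.7 226.9 [439. -73.]
top specimen_c 0.65 [206.6 233.   10.1  11.2] cen 211.2 235.7 [418. 337.]
top specimen_c 0.65 [319.9 215.   16.5  21.3] cen 330.7 226.9 [439. -73.]
top rig 0.85 [272.3 209.7  93.6  35.2] cen 318.2 228.7 [433. -30.]
top pull_tab 0.77 [291.  212.4  47.9  29.9] cen 326.0 227.0 [439. -57.]
top pointer 0.57 [320.8 213.8  17.   26.4] cen 330.8 227.0 [438. -74.]
top counter 0.65 [404.7 207.8  22.2  21.4] cen 416.1 217.7 [ 464. -368.]
top plunger 0.5 [412.6 212.2   9.2   6.6] cen 418.5 215.9 [ 470. -376.]
top plunger 0.29 [272.3 208.5  93.6  37.3] cen 318.7 228.3 [435. -32.]
top tray 0.71 [362.9 151.5  64.7  51.7] cen 393.5 175.2 [ 615. -297.]
top jar 0.86 [449.3 178.   26.9  24.4] cen 463.4 186.5 [ 569. -537.]
scene specimen_a 0.59 [240.8 202.3   9.9   7.7] cen 244.2 206.1 [445. 252.]
scene specimen_
[... 687 characters left out ...]
8.8  66.6  24.6] cen 304.0 229.4 [451. -22.]
scene pull_tab 0.83 [263.7 216.6  62.4  24.7] cen 298.9 227.5 [450.  -1.]
scene pointer 0.71 [264.5 212.6  64.1  28.2] cen 295.5 227.1 [445.   9.]
scene marker 0.27 [262.7 220.   65.2  20.2] cen 307.9 230.7 [452. -37.]
scene counter 0.79 [384.3 246.5  33.   32.1] cen 400.5 261.0 [ 484. -355.]
scene plunger 0.67 [263.3 210.6  61.1  33.4] cen 296.8 227.4 [446.   5.]
scene plunger 0.52 [395.1 240.7  14.1  16.5] cen 401.4 249.1 [ 540. -323.]
scene tray 0.64 [363.7 213.2  91.1  50.8] cen 408.2 236.2 [ 618. -298.]
scene timer 0.69 [250.4 164.3  13.5  19.2] cen 257.5 172.1 [689. 447.]
scene jar 0.85 [454.9 235.2  35.4  49. ] cen 473.9 259.3 [ 620. -509.]
```

View pics/topz.png

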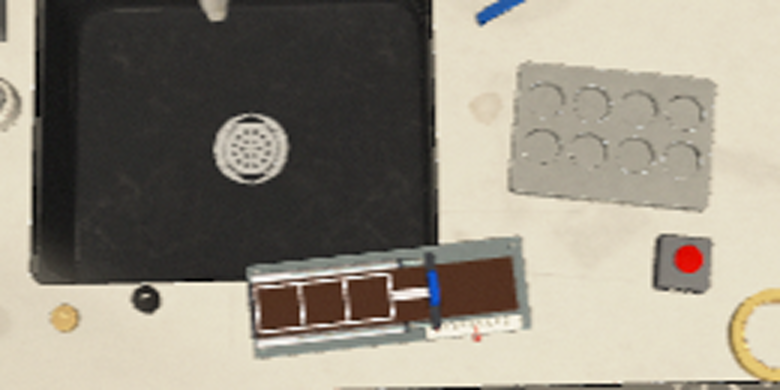

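Run:
```python
from h import *
s=arm.sense();c=capture("wrist")
T=Ro.from_quat(np.roll(s["ee_rot"],-1)).as_matrix()
R=np.array(c["R"]);o=-R.T@c["t"]
print("tool axes\n",T.round(3)); print("cam in tool",(T.T@(o-s["position"])).round(1)); print("cam axes in tool\n",(T.T@R.T).round(3))
print("tcp px",proj(c,s["position"]))
# image centre on ground / at heights
print(ray(c,320,200,0)-s["position"])
t=capture("top")
for q,z in [("rig",8),("tray",18)]:
    d=nets.masks_of("top",q)[0]; P=np.argwhere(d["mask"])[:,::-1]
    W=np.array([ray(t,u,v,z)[:2] for u,v in P],np.float32)
    print(q,cv2.minAreaRect(W))
print("tan",ray(t,64/3+190,318/3+130,18),"black",ray(t,146/3+190,299/3+130,20))
```

```text
tool axes
 [[-0.969  0.248 -0.   ]
 [ 0.248  0.969 -0.   ]
 [ 0.    -0.    -1.   ]]
cam in tool [  78.9   -0.5 -142.7]
cam axes in tool
 [[ 0.001 -0.952 -0.308]
 [ 1.     0.     0.001]
 [-0.    -0.308  0.952]]
tcp px [320.19740022 267.23534241]
[  43.47575177  -10.57467391 -231.28983424]
rig ((434.8348693847656, -31.872360229492188), (109.48435974121094, 317.1529235839844), 4.860912799835205)Traceback (most recent call last):
  File "<stdin>", line 11, in <module>
IndexError: list index out of range
```

```bash
python3 -m creep '[0.02,-0.044,0,0,0,0.04,0, 0.04,-0.09,0,0,0,0.08,0, 0.07,-0.135,0,0,0,0.12,0, 0.1,-0.18,0,0,0,0.16,0, 0.13,-0.225,0,0,0,0.2,0, 0.165,-0.27,0,0,0,0.25,0, 0.2,-0.315,0,0,0,0.3,0, 0.24,-0.354,0,0,0,0.336,0, 0.24,-0.354,0,0,0,0.336,0, 0.24,-0.354,0,0,0,0.336,0]'
python3 - <<'E'
from h import *
s=arm.sense();c=capture("wrist");save(c,"w1");print(s["position"],s["gripper_width"])
for q in ["specimen_a","rig","sled","pull_tab","pointer","marker"]:
    for d in nets.masks_of("wrist",q)[:4]:
        if d["conf"]<.2: continue
        ys,xs=np.nonzero(d["mask"]); print(q,round(d["conf"],2),np.round(d["box"],1),"cen",round(xs.mean(),1),round(ys.mean(),1),ray(c,xs.mean(),ys.mean(),10).round(0)[:2])
E
```

```text
time: 3.0
position: [407.4, 300.0, 231.3]
ee_rot: [-0.0, -0.042, 0.999, 0.0]
force: [0.1, 0.4, -0.3]
gripper_width: 85.3
[407.39454858 300.01217398 231.32412926] 85.26222001842442
specimen_a 0.91 [249.6 172.5  28.1  30.5] cen 264.6 186.2 [438. 244.]
specimen_a 0.71 [336.9 157.4  33.5  34.5] cen 354.6 174.5 [417. 338.]
specimen_a 0.3 [  0.6 123.  147.2  77.1] cen 66.3 162.0 [429.  39.]
rig 0.84 [  0.  106.6 159.7 102.7] cen 76.2 159.2 [425.  49.]
sled 0.8 [  0.  123.3 144.8  73.3] cen 67.2 161.2 [428.  40.]
pull_tab 0.6 [  1.5 122.4 145.   78.4] cen 66.4 162.2 [430.  39.]
pointer 0.71 [  0.  122.9 146.4  77. ] cen 68.1 162.9 [430.  40.]
```

View pics/w1.png

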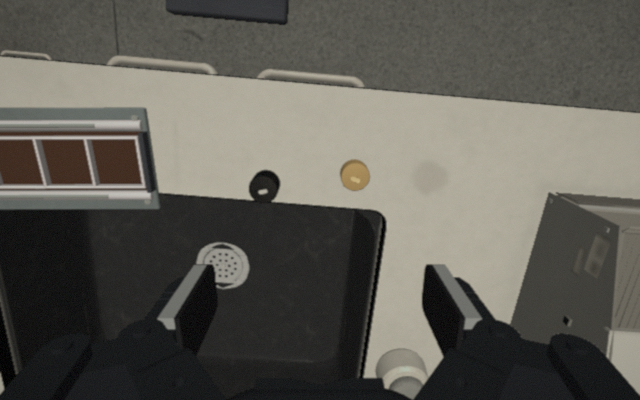

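Black specimen at about (265,186) and tan at (355,175); the sled cells are empty at the left edge. Next I fit cylinder silhouettes to tell A from B and get centres.

```bash
cat >> h.py <<'E'
from scipy.optimize import least_squares
def hullmask(c,x,y,r,h,z0=0,S=4):
    a=np.linspace(0,2*np.pi,40,endpoint=False)
    P=np.array([proj(c,[x+r*np.cos(k),y+r*np.sin(k),z]) for z in (z0,z0+h) for k in a])
    H=cv2.convexHull(((P+.5)*16).astype(np.int32))
    m=np.zeros((400,640),np.uint8); cv2.fillPoly(m,[H],1,shift=4); return m>0, P
def fitcyl(c,mask,r,h,z0=0):
    ys,xs=np.nonzero(mask); p0=ray(c,xs.mean(),ys.mean(),z0+h/2)[:2]
    best=None
    for st in (4,1.5,.6):
        ctr=p0
        for i in range(-3,4):
            for j in range(-3,4):
                x,y=ctr+np.array([i,j])*st
                m,_=hullmask(c,x,y,r,h,z0); iou=(m&mask).sum()/(m|mask).sum()
                if best is None or iou>best[0]: best=(iou,x,y)
        p0=np.array(best[1:])
    return best
SP={"a":(17,19),"b":(15,25),"c":(15,18)}
def findspec(cam="wrist",z0=0,minc=.4,n=4):
    c=capture(cam)
    for d in nets.masks_of(cam,"specimen_a")[:n]:
        if d["conf"]<minc: continue
        m=d["mask"]; ys,xs=np.nonzero(m)
        if len(xs)<20 or len(xs)>8000: continue
        col=c["img"][m].mean(0).round()
        print(round(d["conf"],2),np.round(d["box"]),col,{k:tuple(np.round(fitcyl(c,m,*v,z0),2)) for k,v in SP.items()})
    return c
E
python3 -c "
from h import *
findspec()"
```

```text
0.93 [340. 157.  30.  36.] [158. 135.  92.] {'a': (np.float64(0.77), np.float64(415.54), np.float64(335.86)), 'b': (np.float64(0.89), np.float64(416.61), np.float64(337.59)), 'c': (np.float64(0.96), np.float64(416.87), np.float64(337.42))}
0.82 [248. 170.  29.  33.] [48. 46. 42.] {'a': (np.float64(0.82), np.float64(436.72), np.float64(244.61)), 'b': (np.float64(0.92), np.float64(435.52), np.float64(245.02)), 'c': (np.float64(0.95), np.float64(437.17), np.float64(243.95))}
```

```bash
python3 -m creep '[0.0095,0.0374,-0.05,0,0,0,0, 0.0095,0.0374,-0.105,0,0,0,0, 0.0095,0.0374,-0.16,0,0,0,0, 0.0095,0.0374,-0.2,0,0,0,0, 0.0095,0.0374,-0.217,0,0,0,0, 0.0095,0.0374,-0.2233,0,0,0,0, 0.0095,0.0374,-0.2233,0,0,0,0, 0.0095,0.0374,-0.2233,0,0,0,1, 0.0095,0.0374,-0.2233,0,0,0,1, 0.0095,0.0374,-0.2233,0,0,0,1]'
python3 - <<'E'
from h import *
c=capture("wrist");save(c,"w2")
E
```

```text
time: 4.7
position: [416.9, 337.7, 8.5]
ee_rot: [0.0, -0.043, 0.999, 0.0]
force: [0.3, -0.0, 0.4]
gripper_width: 32.2
```

View pics/w2.png

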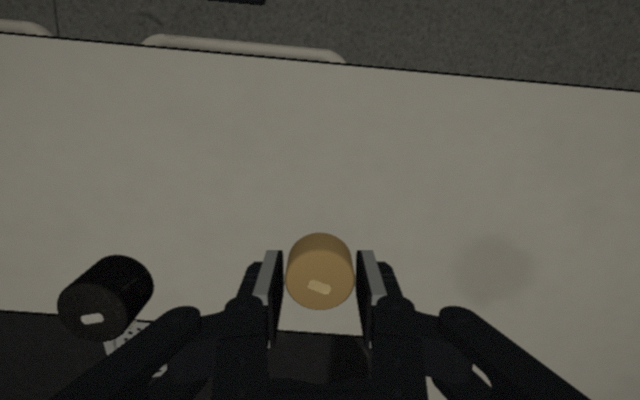

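The tan specimen is centred between the pads; the black one is at left, close to the sink's edge. I'll finish closing, lift and go over to the rig.

```bash
python3 -m creep '[0,0,0,0,0,0,1, 0,0,0,0,0,0,1, 0,0,0.05,0,0,0,1, 0,-0.03,0.105,0,0,0,1, 0.005,-0.08,0.16,0,0,0,1, 0.01,-0.135,0.21,0,0,0,1, 0.015,-0.19,0.222,0,0,0,1, 0.023,-0.25,0.222,0,0,0,1, 0.023,-0.305,0.222,0,0,0,1, 0.023,-0.338,0.222,0,0,0,1]'
python3 -m creep '[0,0,0,0,0,0,1, 0,0,0,0,0,0,1, 0,0,0,0,0,0,1, 0,0,0,0,0,0,1, 0,0,0,0,0,0,1, 0,0,0,0,0,0,1, 0,0,0,0,0,0,1, 0,0,0,0,0,0,1, 0,0,0,0,0,0,1, 0,0,0,0,0,0,1]'
python3 - <<'E'
from h import *
c=capture("wrist");save(c,"w3");np.savez("w3.npz",**c)
for q in ["rig","sled","pull_tab","pointer","marker"]:
    for d in nets.masks_of("wrist",q)[:4]:
        if d["conf"]<.2: continue
        ys,xs=np.nonzero(d["mask"]); print(q,round(d["conf"],2),np.round(d["box"],1),"cen",round(xs.mean(),1),round(ys.mean(),1),ray(c,xs.mean(),ys.mean(),10).round(0)[:2])
E
```

```text
time: 6.0
position: [439.7, -2.6, 230.9]
ee_rot: [0.001, -0.042, 0.999, 0.0]
force: [0.8, -0.6, -1.0]
gripper_width: 27.0
time: 7.25
position: [439.7, -2.6, 230.8]
ee_rot: [0.001, -0.042, 0.999, 0.0]
force: [-0.4, 0.6, -0.6]
gripper_width: 26.7
rig 0.77 [133.6 100.  318.1 106.8] cen 293.1 150.9 [430. -30.]
sled 0.64 [221.9 112.9 220.9  83.6] cen 304.7 152.4 [431. -19.]
pull_tab 0.94 [224.2 111.1 218.9  88.1] cen 306.5 154.6 [433. -17.]
pointer 0.7 [221.9 106.1 223.9  93. ] cen 310.3 154.2 [432. -13.]
marker 0.46 [1.000e-01 1.528e+02 2.500e+00 3.140e+01] cen 0.8 168.9 [ 475. -333.]
```

View pics/w3.png

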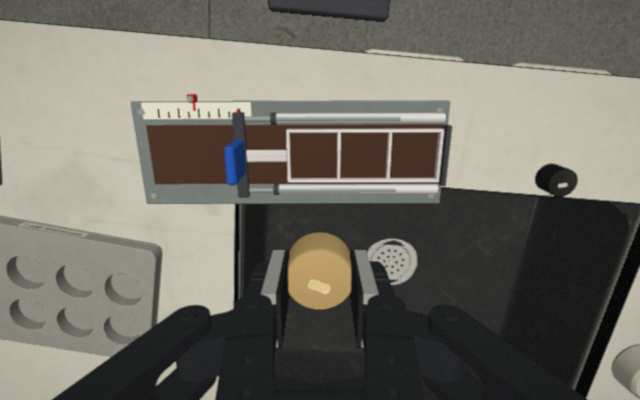

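Run:
```python
from h import *
c=dict(np.load("w3.npz"))
save(c,"w3z",(125,85,340,130),2.3)
```

```text
(no output)
```

View pics/w3z.png

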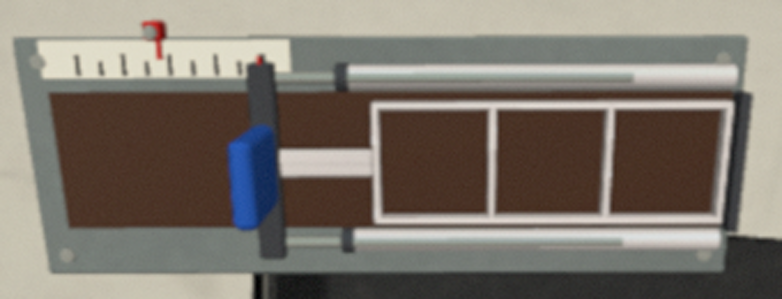

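Run:
```python
from h import *
c=dict(np.load("w3.npz"))
U=lambda x,y:(x/2.3+125,y/2.3+85)
pl=[(14,38,-153,54),(745,38,165,54),(723,271,165,-54),(52,272,-153,-54)]
W=np.array([ray(c,*U(a,b),8)[:2] for a,b,_,_ in pl]);L=np.array([[p,q] for _,_,p,q in pl],float)
f=lambda p:((Ro.from_euler('z',p[2]).as_matrix()[:2,:2]@L.T).T+p[:2]-W).ravel()
s=least_squares(f,[435,-38,1.6]);print(s.x,s.fun.round(1))
X,Y,th=s.x;Rz=Ro.from_euler('z',th).as_matrix()[:2,:2]
loc=lambda u,v,z:(Rz.T@(ray(c,u,v,z)[:2]-[X,Y])).round(1)
print("frame",[loc(*U(a,b),17.5) for a,b in [(372,102),(733,102),(722,222),(375,222)]])
print("pointer",loc(*U(261,58),8),"marker",loc(*U(160,58),8))
print("ticks",[loc(*U(a,66),8) for a in (80,101,126,147,171,194,217,239)])
print("tab top edge",loc(*U(231,140),62),loc(*U(235,228),62))
```

```text
[435.17691347 -37.62030233   1.65701281] [-0.6 -1.5 -1.4  2.2  0.8  1.   1.2 -1.8]
frame [array([ 2.3, 27. ]), array([157.1,  26.7]), array([157.8, -26.6]), array([  2.1, -26.3])]
pointer [-46.   44.7] marker [-89.8  44.8]
ticks [array([-124.8,   41.5]), array([-115.7,   41.5]), array([-104.9,   41.5]), array([-95.8,  41.4]), array([-85.3,  41.4]), array([-75.4,  41.4]), array([-65.4,  41.4]), array([-55.8,  41.4])]
tab top edge [-47.8  18.4] [-49.1 -16.4]
```

```bash
python3 -m creep '[-0.008,0.05,-0.02,0,0,0,1, -0.0158,0.0955,-0.06,0,0,0,1, -0.0158,0.0955,-0.11,0,0,0,1, -0.0158,0.0955,-0.16,0,0,0,1, -0.0158,0.0955,-0.185,0,0,0,1, -0.0158,0.0955,-0.195,0,0,0,1, -0.0158,0.0955,-0.205,0,0,0,1, -0.0158,0.0955,-0.21,0,0,0,1, -0.0158,0.0955,-0.213,0,0,0,1, -0.0158,0.0955,-0.213,0,0,0,1]'
python3 - <<'E'
from h import *
c=capture("wrist");save(c,"w4")
E
```

```text
time: 8.8
position: [424.0, 92.9, 18.1]
ee_rot: [0.001, -0.042, 0.999, 0.0]
force: [0.3, -0.8, -0.5]
gripper_width: 26.5
```

View pics/w4.png

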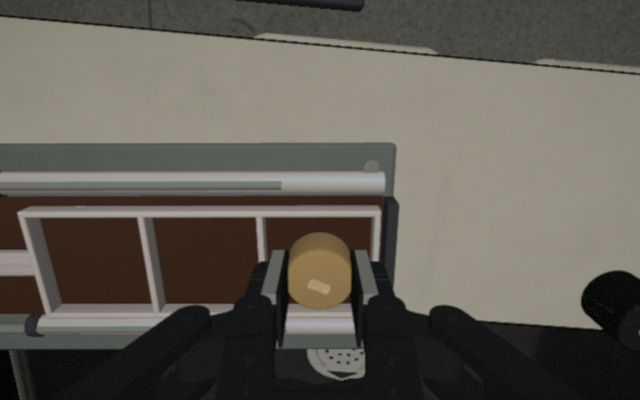

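Specimen is centred in the right-hand cell (px 288–352 between walls ~263 and ~382). Releasing.

```bash
python3 -m creep '[0,0,-0.001,0,0,0,1, 0,0,-0.0015,0,0,0,0.5, 0,0,-0.0015,0,0,0,0.3, 0,0,-0.0015,0,0,0,0.3, 0,0,0.02,0,0,0,0.3, 0,0,0.06,0,0,0,0.2, 0,0.03,0.12,0,0,0,0, 0,0.08,0.17,0,0,0,0, 0,0.12,0.18,0,0,0,0, 0,0.12,0.18,0,0,0,0]'
python3 - <<'E'
from h import *
c=findspec();save(c,"w5")
E
```

```text
time: 10.1
position: [424.2, 215.5, 199.8]
ee_rot: [0.002, -0.044, 0.999, 0.001]
force: [0.1, -0.7, -0.7]
gripper_width: 85.5
0.88 [167. 146.  37.  32.] [167. 140.  92.] {'a': (np.float64(0.75), np.float64(427.78), np.float64(90.43)), 'b': (np.float64(0.84), np.float64(425.24), np.float64(92.69)), 'c': (np.float64(0.94), np.float64(426.4), np.float64(89.95))}
0.61 [331. 169.  36.  35.] [51. 49. 46.] {'a': (np.float64(0.78), np.float64(436.41), np.float64(246.61)), 'b': (np.float64(0.91), np.float64(435.57), np.float64(243.88)), 'c': (np.float64(0.95), np.float64(437.45), np.float64(244.57))}
```

View pics/w5.png

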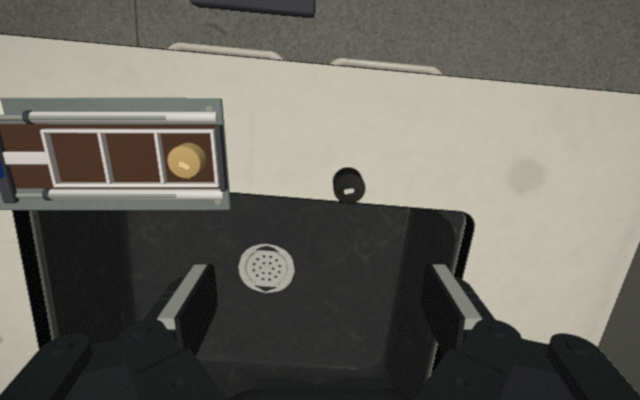

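```bash
python3 -m creep '[0.0118,0.029,-0.04,0,0,0,0, 0.0118,0.029,-0.09,0,0,0,0, 0.0118,0.029,-0.14,0,0,0,0, 0.0118,0.029,-0.175,0,0,0,0, 0.0118,0.029,-0.1868,0,0,0,0, 0.0118,0.029,-0.1868,0,0,0,0, 0.0118,0.029,-0.1868,0,0,0,1, 0.0118,0.029,-0.1868,0,0,0,1, 0.0118,0.029,-0.1868,0,0,0,1, 0.0118,0.029,-0.1868,0,0,0,1]'
python3 - <<'E'
from h import *
c=capture("wrist");save(c,"w6")
E
```

```text
time: 11.45
position: [436.0, 242.3, 12.0]
ee_rot: [0.001, -0.043, 0.999, 0.0]
force: [-2.5, -1.4, 7.2]
gripper_width: 27.4
```

View pics/w6.png

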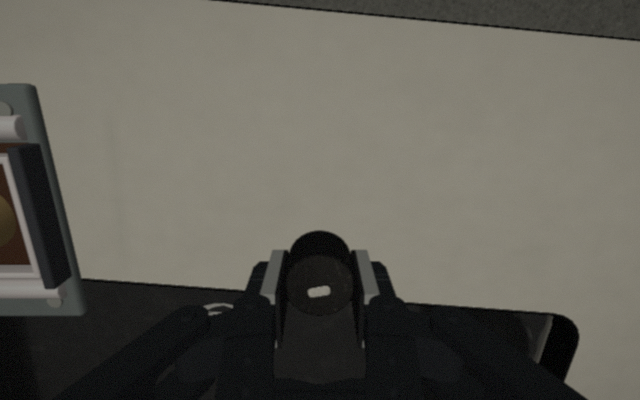

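Black specimen is between the pads; width 27.4 like the tan one's, so it's a 30 mm one (specimen_b). Moving it over the cell at the tab end.

```bash
python3 -m creep '[0,0,0,0,0,0,1, 0,0,0.03,0,0,0,1, 0,0,0.08,0,0,0,1, -0.001,-0.05,0.09,0,0,0,1, -0.002,-0.11,0.09,0,0,0,1, -0.003,-0.17,0.09,0,0,0,1, -0.0033,-0.22,0.09,0,0,0,1, -0.0033,-0.251,0.09,0,0,0,1, -0.0033,-0.251,0.09,0,0,0,1, -0.0033,-0.251,0.09,0,0,0,1]'
python3 - <<'E'
from h import *
c=capture("wrist");save(c,"w7")
E
```

```text
time: 12.75
position: [432.7, -8.4, 102.0]
ee_rot: [0.001, -0.043, 0.999, 0.0]
force: [0.5, -1.0, -1.0]
gripper_width: 27.0
```

View pics/w7.png

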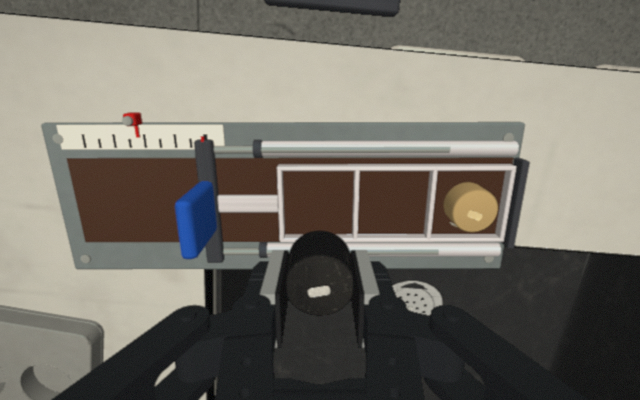

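Both in view, B held upright, C in the far cell. Lowering B.

```bash
python3 -m creep '[0,0,-0.03,0,0,0,1, 0,0,-0.06,0,0,0,1, 0,0,-0.075,0,0,0,1, 0,0,-0.08,0,0,0,1, 0,0,-0.0812,0,0,0,1, 0,0,-0.0812,0,0,0,1, 0,0,-0.0812,0,0,0,0.5, 0,0,-0.0812,0,0,0,0.3, 0,0,-0.0812,0,0,0,0.3, 0,0,-0.06,0,0,0,0.3]'
python3 -m creep '[0.01,-0.03,0.04,0,0,0,0.3, 0.03,-0.05,0.08,0,0,0,0.3, 0.05,-0.07,0.12,0,0,0,0.3, 0.05,-0.07,0.16,0,0,0,0.3, 0.05,-0.07,0.16,0,0,0,0.3, 0.05,-0.07,0.16,0,0,0,0.3, 0.05,-0.07,0.16,0,0,0,0.3, 0.05,-0.07,0.16,0,0,0,0.3, 0.05,-0.07,0.16,0,0,0,0.3, 0.05,-0.07,0.16,0,0,0,0.3]'
python3 - <<'E'
from h import *
c=findspec(z0=8);save(c,"w8");np.savez("w8.npz",**c)
E
```

```text
time: 14.05
position: [431.9, -8.0, 41.0]
ee_rot: [-0.0, -0.043, 0.999, 0.0]
force: [1.3, 0.4, 0.9]
gripper_width: 59.8
time: 15.3
position: [481.8, -78.0, 200.9]
ee_rot: [-0.0, -0.043, 0.999, 0.0]
force: [-0.1, -0.7, -0.5]
gripper_width: 59.7
0.86 [494. 107.  40.  37.] [174. 146.  97.] {'a': (np.float64(0.74), np.float64(424.6), np.float64(88.93)), 'b': (np.float64(0.81), np.float64(423.81), np.float64(89.08)), 'c': (np.float64(0.92), np.float64(424.64), np.float64(91.7))}
0.77 [384. 108.  37.  39.] [52. 49. 46.] {'a': (np.float64(0.79), np.float64(436.64), np.float64(-8.78)), 'b': (np.float64(0.91), np.float64(434.55), np.float64(-8.91)), 'c': (np.float64(0.96), np.float64(434.29), np.float64(-7.46))}
```

View pics/w8.png

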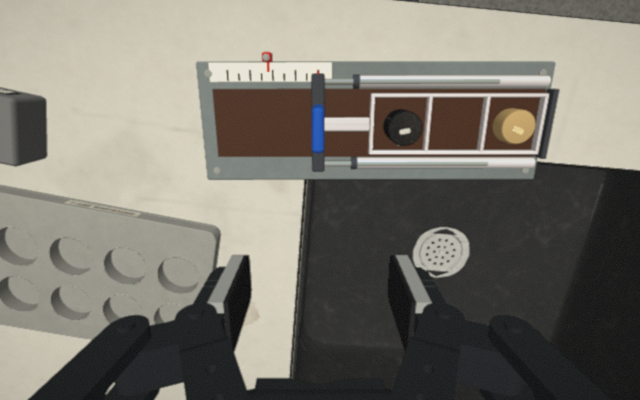

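Both specimens stand flat in their cells. Measure the tab, pointer and marker from this view.

Run:
```python
from h import *
c=dict(np.load("w8.npz"))
save(c,"w8z",(190,45,160,140),5)
```

```text
(no output)
```

View pics/w8z.png

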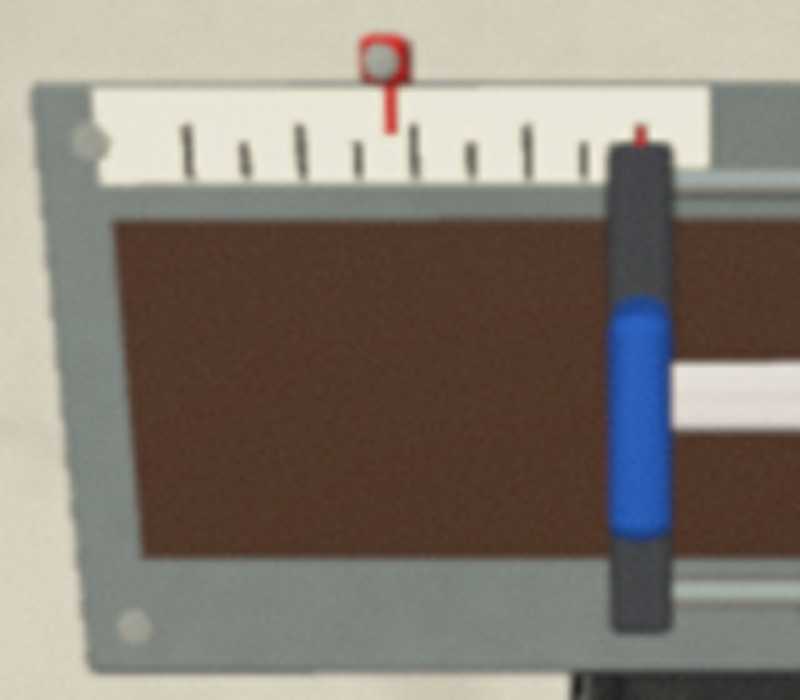

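Run:
```python
from h import *
c=dict(np.load("w8.npz"))
Rz=Ro.from_euler('z',1.657).as_matrix()[:2,:2]
V=lambda x,y:(x/5+190,y/5+45)
loc=lambda u,v,z:(Rz.T@(ray(c,u,v,z)[:2]-[435.2,-37.6])).round(1)
for n,x,y,z in [("pt",641,127,8),("mk",391,130,8),("tabtop far",640,540,62),("tabnear",640,312,62),("tabL",610,425,62),("tabR",669,425,62)]:
    print(n,loc(*V(x,y),z),ray(c,*V(x,y),z).round(1))
print(arm.sense()["position"])
```

```text
pt [-45.3  46. ] [393.3 -86.7   8. ]
mk [-89.6  45.5] [ 397.6 -130.7    8. ]
tabtop far [-45.4 -17.6] [456.6 -81.4  62. ]
tabnear [-45.4  17.7] [421.5 -84.4  62. ]
tabL [-50.1   0.6] [438.9 -87.6  62. ]
tabR [-40.9   0.6] [438.2 -78.4  62. ]
[481.85524808 -78.02440997 200.99043506]
```

```bash
python3 -m creep '[-0.02,-0.003,-0.03,0,0,0,0.5, -0.0429,-0.005,-0.06,0,0,0,0.5, -0.0429,-0.005,-0.1,0,0,0,0.5, -0.0429,-0.005,-0.14,0,0,0,0.5, -0.0429,-0.005,-0.165,0,0,0,0.5, -0.0429,-0.005,-0.173,0,0,0,0.5, -0.0429,-0.005,-0.173,0,0,0,1, -0.0429,-0.005,-0.173,0,0,0,1, -0.0429,-0.005,-0.173,0,0,0,1, -0.0429,-0.005,-0.173,0,0,0,1]'
python3 - <<'E'
from h import *
c=capture("wrist");save(c,"w9");print(arm.sense()["position"],arm.sense()["gripper_width"])
E
```

```text
time: 16.65
position: [439.6, -83.0, 29.3]
ee_rot: [0.001, -0.043, 0.999, 0.0]
force: [-2.1, 2.2, 6.5]
gripper_width: 9.2
[439.59381944 -83.01987823  29.28957289] 9.194347184920039
```

View pics/w9.png

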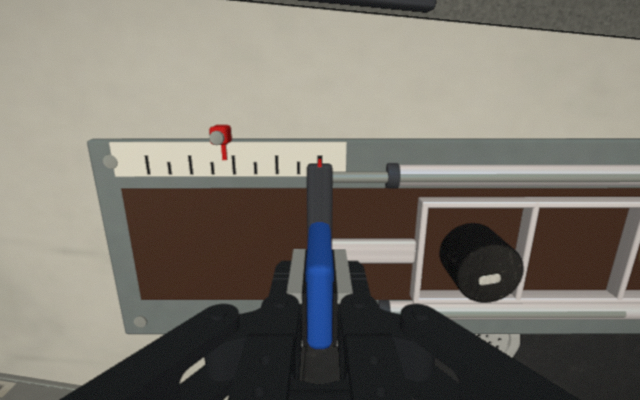

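Tab gripped; pointer at (319,158), marker at (224,158), 44.4 mm by the ticks. Pull.

```bash
python3 -m creep '[0,0,0,0,0,0,1, 0.0006,-0.007,0,0,0,0,1, 0.0012,-0.014,0,0,0,0,1, 0.0018,-0.021,0,0,0,0,1, 0.0024,-0.028,0,0,0,0,1, 0.003,-0.035,0,0,0,0,1, 0.0034,-0.04,0,0,0,0,1, 0.0037,-0.043,0,0,0,0,1, 0.0038,-0.0441,0,0,0,0,1, 0.0038,-0.0441,0,0,0,0,1]'
python3 - <<'E'
from h import *
c=capture("wrist");save(c,"w10",(100,100,440,200),1.8);print(arm.sense()["position"],arm.sense()["gripper_width"])
E
```

```text
time: 17.95
position: [443.3, -126.5, 29.3]
ee_rot: [0.001, -0.043, 0.999, 0.001]
force: [0.5, 9.2, -1.8]
gripper_width: 8.7
[ 443.35971    -126.48841155   29.35893008] 9.236450656935041
```

View pics/w10.png

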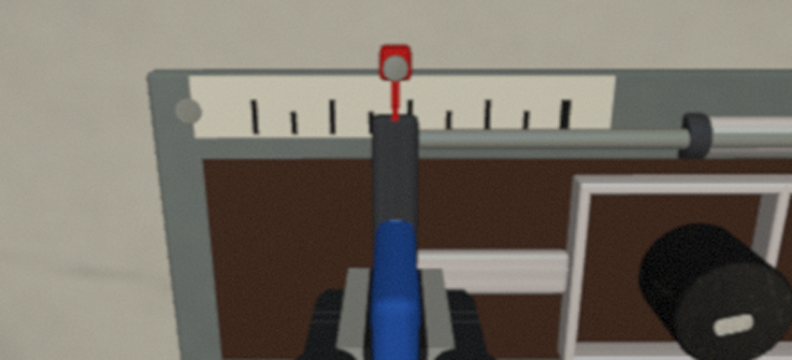

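Marker and pointer are in line (both at about x=395 in the crop). Holding, and measuring the sub-pixel offset.

Run:
```python
from h import *
c=capture("wrist");im=c["img"].astype(int)
red=(im[:,:,0]-np.maximum(im[:,:,1],im[:,:,2])).clip(0)
for v in range(124,172,2):
    r=red[v,290:350].copy().astype(float); r[r<25]=0
    if r.sum()>0: print(v,round((r*np.arange(290,350)).sum()/r.sum(),2),r.sum())
save(c,"w10b",(290,115,60,60),10)
```

```text
124 319.08 455.0
126 319.08 1760.0
128 319.04 2349.0
130 319.05 2057.0
132 318.98 1014.0
134 318.82 558.0
136 318.75 423.0
138 318.75 381.0
140 318.87 509.0
142 319.0 518.0
144 318.54 217.0
146 319.15 514.0
148 319.15 532.0
150 319.16 529.0
152 319.15 530.0
154 319.14 531.0
156 319.16 532.0
158 319.15 509.0
160 319.01 427.0
162 319.12 403.0
164 319.02 521.0
166 319.09 436.0
```

View pics/w10b.png

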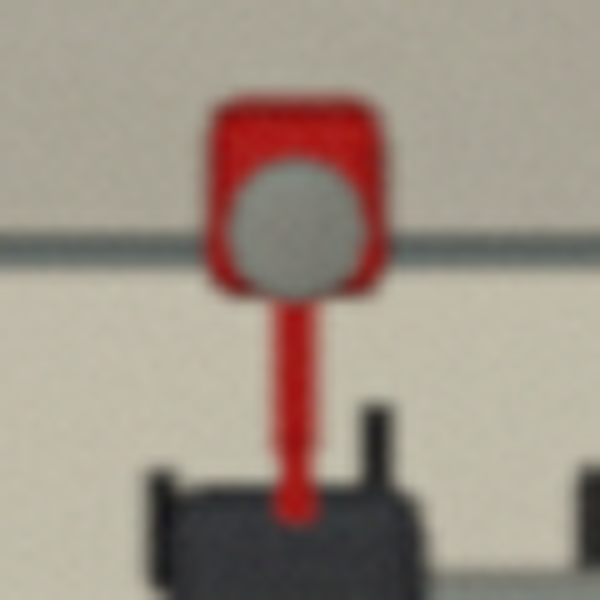

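Aligned to within 0.2 mm. Hold for two more seconds.

```bash
python3 -m creep '[0,0,0,0,0,0,1, 0,0,0,0,0,0,1, 0,0,0,0,0,0,1, 0,0,0,0,0,0,1, 0,0,0,0,0,0,1, 0,0,0,0,0,0,1, 0,0,0,0,0,0,1, 0,0,0,0,0,0,1, 0,0,0,0,0,0,1, 0,0,0,0,0,0,1]'
python3 -m creep '[0,0,0,0,0,0,1, 0,0,0,0,0,0,1, 0,0,0,0,0,0,1, 0,0,0,0,0,0,1, 0,0,0,0,0,0,1, 0,0,0,0,0,0,1, 0,0,0,0,0,0,1, 0,0,0,0,0,0,1, 0,0,0,0,0,0,1, 0,0,0,0,0,0,1]'
python3 - <<'E'
from h import *
c=capture("wrist");im=c["img"].astype(int)
red=(im[:,:,0]-np.maximum(im[:,:,1],im[:,:,2])).clip(0)
for v in range(124,172,4):
    r=red[v,290:350].copy().astype(float); r[r<25]=0
    if r.sum()>0: print(v,round((r*np.arange(290,350)).sum()/r.sum(),2),r.sum())
E
```

```text
time: 19.3
position: [443.3, -125.8, 29.3]
ee_rot: [0.0, -0.043, 0.999, 0.002]
force: [-0.0, 9.9, -2.2]
gripper_width: 9.0
time: 20.55
position: [443.2, -125.1, 29.3]
ee_rot: [0.0, -0.043, 0.999, 0.003]
force: [0.3, 9.4, -1.4]
gripper_width: 8.8
124 315.47 429.0
128 315.89 2356.0
132 315.61 1027.0
136 315.33 392.0
140 315.98 494.0
144 315.04 220.0
148 315.93 586.0
152 315.92 588.0
156 316.14 535.0
160 317.98 526.0
164 318.94 494.0
```

The pose sagged about 0.7 mm per call (calls start from the measured pose), so the pointer drifted about 1.4 mm off. I correct it and hold a full two seconds on the mark.

```bash
python3 -m creep '[0.0001,-0.002,0,0,0,0,1, 0.0001,-0.002,0,0,0,0,1, 0.0001,-0.002,0,0,0,0,1, 0.0001,-0.002,0,0,0,0,1, 0.0001,-0.002,0,0,0,0,1, 0.0001,-0.002,0,0,0,0,1, 0.0001,-0.002,0,0,0,0,1, 0.0001,-0.002,0,0,0,0,1, 0.0001,-0.002,0,0,0,0,1, 0.0001,-0.002,0,0,0,0,1]'
cat >> h.py <<'E'
def redoff():
    c=capture("wrist");im=c["img"].astype(int)
    red=(im[:,:,0]-np.maximum(im[:,:,1],im[:,:,2])).clip(0)
    def row(a,b):
        r=red[a:b,290:350].sum(0).astype(float); r[r<25*(b-a)*.5]=0
        return (r*np.arange(290,350)).sum()/max(r.sum(),1)
    mk,pt=row(148,156),row(163,167)
    print("marker px",round(mk,2),"pointer px",round(pt,2),"diff mm",round((pt-mk)/2.15,2)); return c
E
python3 -c "
from h import *
save(redoff(),'w11',(290,115,60,60),10)"
```

```text
time: 21.85
position: [443.3, -126.5, 29.3]
ee_rot: [0.001, -0.043, 0.999, 0.003]
force: [-0.2, 9.8, -2.6]
gripper_width: 9.4
marker px 318.94 pointer px 318.77 diff mm -0.08
```

View pics/w11.png

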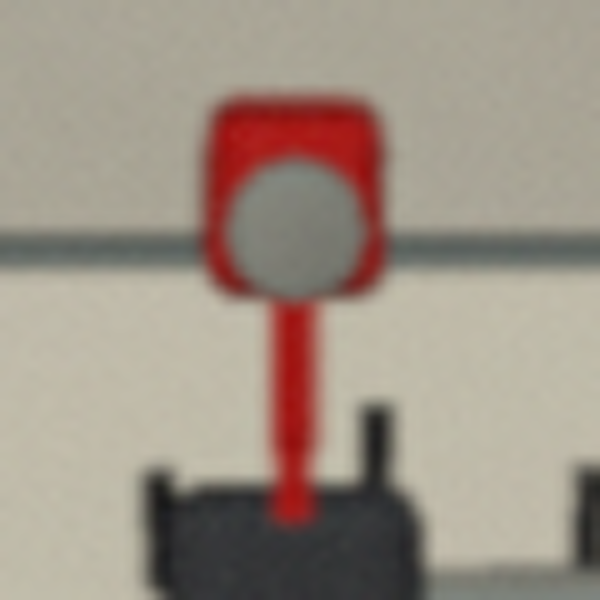

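Back on the mark. One more hold call with the sag pre-compensated.

```bash
python3 -m creep '[0,-0.0007,0,0,0,0,1, 0,-0.0007,0,0,0,0,1, 0,-0.0007,0,0,0,0,1, 0,-0.0007,0,0,0,0,1, 0,-0.0007,0,0,0,0,1, 0,-0.0007,0,0,0,0,1, 0,-0.0007,0,0,0,0,1, 0,-0.0007,0,0,0,0,1, 0,-0.0007,0,0,0,0,1, 0,-0.0007,0,0,0,0,1]'
python3 -c "
from h import *
redoff()"
```

```text
time: 23.15
position: [443.3, -126.5, 29.3]
ee_rot: [0.001, -0.043, 0.999, 0.004]
force: [0.3, 9.6, -1.8]
gripper_width: 9.1
marker px 319.02 pointer px 318.77 diff mm -0.12
```

```bash
python3 -m creep '[-0.0006,0.007,0,0,0,0,1, -0.0012,0.014,0,0,0,0,1, -0.0018,0.021,0,0,0,0,1, -0.0024,0.028,0,0,0,0,1, -0.003,0.035,0,0,0,0,1, -0.0035,0.041,0,0,0,0,1, -0.0037,0.0433,0,0,0,0,1, -0.0037,0.0433,0,0,0,0,0.6, -0.0037,0.0433,0,0,0,0,0.5, -0.0037,0.0433,0,0,0,0,0.5]'
python3 -m creep '[0,0,0.03,0,0,0,0.5, 0,0,0.08,0,0,0,0.5, 0.02,-0.03,0.13,0,0,0,0.5, 0.03,-0.08,0.171,0,0,0,0.5, 0.04,-0.13,0.171,0,0,0,0.7, 0.05,-0.18,0.171,0,0,0,1, 0.05,-0.2,0.171,0,0,0,1, 0.05,-0.2,0.171,0,0,0,1, 0.05,-0.2,0.171,0,0,0,1, 0.05,-0.2,0.171,0,0,0,1]'
python3 - <<'E'
from h import *
c=capture("wrist");save(c,"w12");np.savez("w12.npz",**c)
for q in ["plunger","counter","tray","jar","timer"]:
    for d in nets.masks_of("wrist",q)[:2]:
        if d["conf"]<.2: continue
        ys,xs=np.nonzero(d["mask"]); print(q,round(d["conf"],2),np.round(d["box"],1),"cen",round(xs.mean(),1),round(ys.mean(),1),ray(c,xs.mean(),ys.mean(),66).round(0)[:2])
E
```

```text
time: 24.45
position: [439.8, -83.4, 29.6]
ee_rot: [0.001, -0.043, 0.999, 0.004]
force: [-0.4, -0.1, -0.2]
gripper_width: 42.8
time: 25.7
position: [489.9, -282.4, 200.8]
ee_rot: [0.001, -0.044, 0.999, 0.004]
force: [0.2, -0.2, 0.5]
gripper_width: -0.1
plunger 0.92 [192.5 120.1  45.3  41.1] cen 214.0 141.3 [ 462. -366.]
plunger 0.42 [592.  131.   45.4  31.8] cen 615.2 145.1 [438. -53.]
counter 0.77 [188.3  94.3  78.8  82.2] cen 224.9 133.6 [ 455. -358.]
tray 0.94 [177.4 197.  242.2 155.7] cen 281.5 256.0 [ 556. -308.]
jar 0.93 [  0.  182.6 103.6 108.3] cen 46.3 232.8 [ 551. -506.]
```

View pics/w12.png

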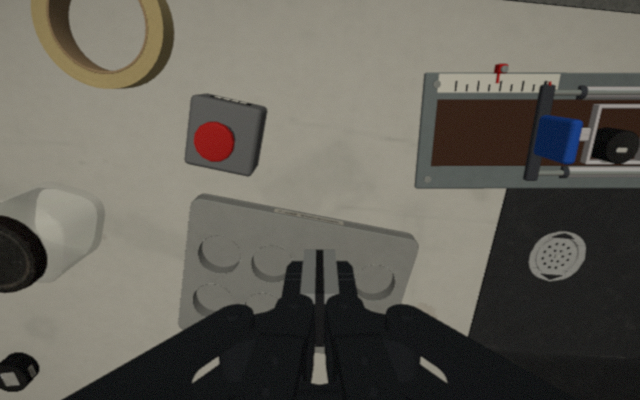

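```bash
python3 - <<'E'
from h import *
c=dict(np.load("w12.npz"))
Rz=Ro.from_euler('z',1.657).as_matrix()[:2,:2]
print("pointer rig", Rz.T@(ray(c,548.5,85,8)[:2]-[435.2,-37.6]))
t=capture("top"); save(t,"topp",(395,195,50,45),10)
d=nets.masks_of("top","plunger")
for k in d[:1]:
    ys,xs=np.nonzero(k["mask"]); print(k["conf"],ray(t,xs.mean(),ys.mean(),66))
im=t["img"].astype(int); r=(im[:,:,0]-np.maximum(im[:,:,1],im[:,:,2]))>90; r[:,:400]=0;r[:,440:]=0
ys,xs=np.nonzero(r); print(xs.mean(),ys.mean(),ray(t,xs.mean(),ys.mean(),64))
im=c["img"].astype(int); r=(im[:,:,0]-np.maximum(im[:,:,1],im[:,:,2]))>90; r[:,:180]=0;r[:,260:]=0
ys,xs=np.nonzero(r); print(xs.mean(),ys.mean(),ray(c,xs.mean(),ys.mean(),66))
E
python3 -m creep '[-0.01,-0.03,-0.03,0,0,0,1, -0.02,-0.06,-0.07,0,0,0,1, -0.0279,-0.0836,-0.1,0,0,0,1, -0.0279,-0.0836,-0.115,0,0,0,1, -0.0279,-0.0836,-0.12,0,0,0,1, -0.0279,-0.0836,-0.12,0,0,0,1, -0.0279,-0.0836,-0.12,0,0,0,1, -0.0279,-0.0836,-0.12,0,0,0,1, -0.0279,-0.0836,-0.12,0,0,0,1, -0.0279,-0.0836,-0.12,0,0,0,1]'
python3 - <<'E'
from h import *
c=capture("wrist");save(c,"w13")
E
```

```text
pointer rig [-41.34205346  43.15216656]
416.9230769230769 214.65384615384616 [ 466.61039486 -360.57657295   64.        ]
213.19068541300527 141.16080843585237 [ 461.98268163 -366.62943921   66.        ]
time: 27.35
position: [462.0, -366.9, 80.7]
ee_rot: [0.001, -0.043, 0.999, 0.004]
force: [-0.9, 0.2, -0.4]
gripper_width: -0.3
```

View pics/w13.png

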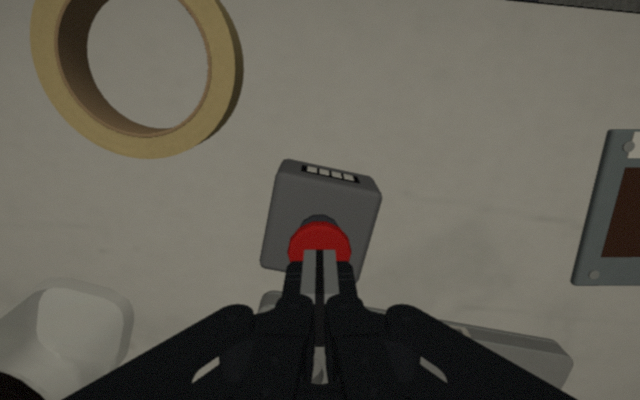

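Fingers are centred over the red plunger cap (288–352). Press.

```bash
python3 -m creep '[0,0,-0.01,0,0,0,1, 0,0,-0.015,0,0,0,1, 0,0,-0.019,0,0,0,1, 0,0,-0.023,0,0,0,1, 0,0,-0.0255,0,0,0,1, 0,0,-0.027,0,0,0,1, 0,0,-0.028,0,0,0,1, 0,0,-0.028,0,0,0,1, 0,0,-0.028,0,0,0,1, 0,0,-0.028,0,0,0,1]'
python3 - <<'E'
from h import *
c=capture("wrist");save(c,"w14",(200,120,240,180),3);s=arm.sense();print(s["position"],s["force"])
E
```

```text
time: 28.65
position: [461.9, -367.0, 53.9]
ee_rot: [0.001, -0.043, 0.999, 0.004]
force: [-8.8, 5.4, 17.2]
gripper_width: -0.4
[ 461.95045495 -366.95115349   53.90777542] [-7.78917212  6.67848365 17.10838208]
```

View pics/w14.png

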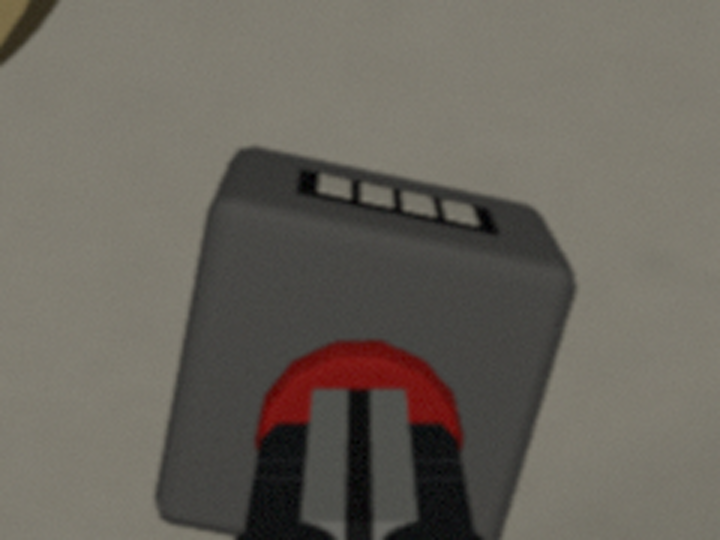

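17 N against a 7 N spring, TCP at 53.9 mm: plunger is on its stop. Rise and return to the tab.

```bash
python3 -m creep '[0,0,0.02,0,0,0,1, 0,0,0.06,0,0,0,1, 0,0,0.11,0,0,0,1, 0,0.05,0.147,0,0,0,1, 0.005,0.11,0.147,0,0,0,1, 0.01,0.17,0.147,0,0,0,0.8, 0.02,0.23,0.147,0,0,0,0.5, 0.02,0.289,0.147,0,0,0,0.5, 0.02,0.289,0.147,0,0,0,0.5, 0.02,0.289,0.147,0,0,0,0.5]'
python3 - <<'E'
from h import *
c=capture("wrist");save(c,"w15");np.savez("w15.npz",**c);print(arm.sense()["position"])
E
```

```text
time: 29.95
position: [482.0, -78.0, 201.3]
ee_rot: [0.001, -0.044, 0.999, 0.003]
force: [0.7, 0.0, 0.3]
gripper_width: 42.5
[481.99886499 -78.5690559  201.1376288 ]
```

View pics/w15.png

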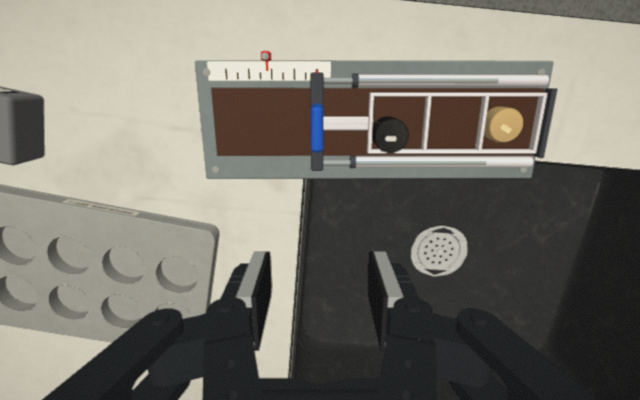

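The sled is home and both specimens are still flat in their cells (black moved to the near-tab corner). Second stroke: grip the tab.

```bash
python3 -m creep '[-0.02,-0.003,-0.03,0,0,0,0.5, -0.0424,-0.005,-0.06,0,0,0,0.5, -0.0424,-0.005,-0.1,0,0,0,0.5, -0.0424,-0.005,-0.14,0,0,0,0.5, -0.0424,-0.005,-0.165,0,0,0,0.5, -0.0424,-0.005,-0.172,0,0,0,0.5, -0.0424,-0.005,-0.172,0,0,0,1, -0.0424,-0.005,-0.172,0,0,0,1, -0.0424,-0.005,-0.172,0,0,0,1, -0.0424,-0.005,-0.172,0,0,0,1]'
python3 -c "
from h import *
c=capture('wrist');save(c,'w16')"
```

```text
time: 31.25
position: [440.2, -83.6, 30.4]
ee_rot: [0.002, -0.043, 0.999, 0.003]
force: [-3.9, 2.8, 6.8]
gripper_width: 9.2
```

View pics/w16.png

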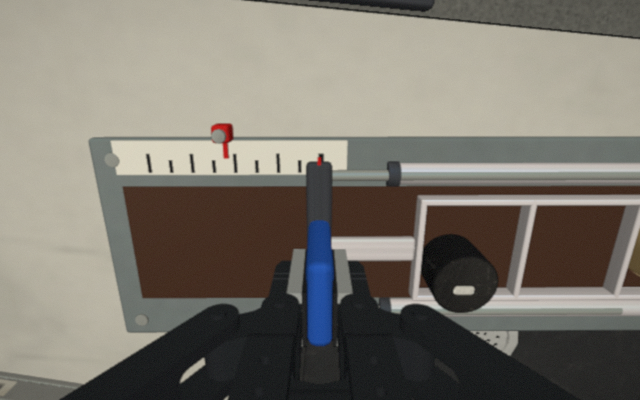

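```bash
python3 -m creep '[0,0,0,0,0,0,1, 0.0006,-0.007,0,0,0,0,1, 0.0012,-0.014,0,0,0,0,1, 0.0018,-0.021,0,0,0,0,1, 0.0024,-0.028,0,0,0,0,1, 0.003,-0.035,0,0,0,0,1, 0.0034,-0.04,0,0,0,0,1, 0.0036,-0.0428,0,0,0,0,1, 0.0037,-0.0437,0,0,0,0,1, 0.0037,-0.0437,0,0,0,0,1]'
python3 -c "
from h import *
save(redoff(),'w17',(290,115,60,60),10)"
```

```text
time: 32.55
position: [443.9, -126.7, 30.5]
ee_rot: [0.002, -0.043, 0.999, 0.004]
force: [0.1, 9.4, -2.6]
gripper_width: 9.3
marker px 319.63 pointer px 318.79 diff mm -0.39
```

View pics/w17.png

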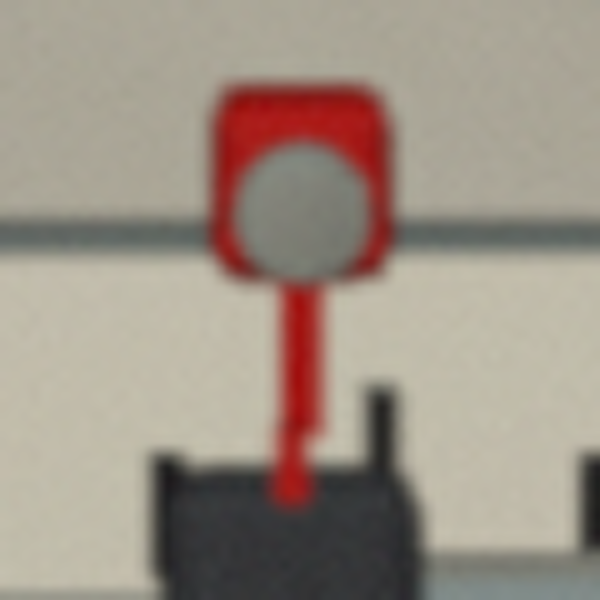

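Pointer overshoots by 0.4 mm. Trim and hold.

```bash
python3 -m creep '[0,-0.0004,0,0,0,0,1, 0,-0.0004,0,0,0,0,1, 0,-0.0004,0,0,0,0,1, 0,-0.0004,0,0,0,0,1, 0,-0.0004,0,0,0,0,1, 0,-0.0004,0,0,0,0,1, 0,-0.0004,0,0,0,0,1, 0,-0.0004,0,0,0,0,1, 0,-0.0004,0,0,0,0,1, 0,-0.0004,0,0,0,0,1]'
python3 -c "
from h import *
redoff()"
python3 -m creep '[0,-0.0007,0,0,0,0,1, 0,-0.0007,0,0,0,0,1, 0,-0.0007,0,0,0,0,1, 0,-0.0007,0,0,0,0,1, 0,-0.0007,0,0,0,0,1, 0,-0.0007,0,0,0,0,1, 0,-0.0007,0,0,0,0,1, 0,-0.0007,0,0,0,0,1, 0,-0.0007,0,0,0,0,1, 0,-0.0007,0,0,0,0,1]'
python3 -c "
from h import *
save(redoff(),'w18',(290,115,60,60),10)"
```

```text
time: 33.85
position: [443.9, -126.4, 30.5]
ee_rot: [0.002, -0.044, 0.999, 0.005]
force: [-0.2, 9.5, -2.0]
gripper_width: 9.0
marker px 318.82 pointer px 318.78 diff mm -0.02
time: 35.15
position: [443.8, -126.5, 30.5]
ee_rot: [0.002, -0.044, 0.999, 0.005]
force: [0.4, 8.8, -1.8]
gripper_width: 9.6
marker px 318.94 pointer px 318.52 diff mm -0.19
```

View pics/w18.png

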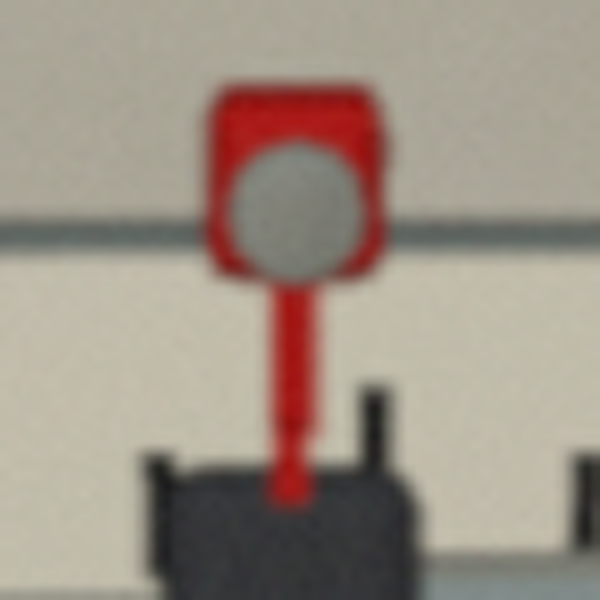

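Held within 0.4 mm for more than 2.5 s. Send it home, release, and check before logging.

```bash
python3 -m creep '[-0.0006,0.007,0,0,0,0,1, -0.0012,0.014,0,0,0,0,1, -0.0018,0.021,0,0,0,0,1, -0.0024,0.028,0,0,0,0,1, -0.003,0.035,0,0,0,0,1, -0.0035,0.041,0,0,0,0,1, -0.0037,0.0432,0,0,0,0,1, -0.0037,0.0432,0,0,0,0,0.6, -0.0037,0.0432,0,0,0,0,0.5, -0.0037,0.0432,0,0,0,0,0.5]'
python3 -m creep '[0,0,0.03,0,0,0,0.5, 0,0,0.08,0,0,0,0.5, 0,-0.04,0.12,0,0,0,0.7, 0.005,-0.1,0.13,0,0,0,1, 0.01,-0.16,0.13,0,0,0,1, 0.015,-0.22,0.12,0,0,0,1, 0.0225,-0.27,0.09,0,0,0,1, 0.0225,-0.2835,0.06,0,0,0,1, 0.0225,-0.2835,0.051,0,0,0,1, 0.0225,-0.2835,0.051,0,0,0,1]'
python3 - <<'E'
from h import *
c=capture("wrist");save(c,"w19");t=capture("top");save(t,"topz2",(190,130,260,130),3)
E
```

```text
time: 36.45
position: [440.3, -83.4, 30.7]
ee_rot: [0.002, -0.044, 0.999, 0.005]
force: [-0.6, -0.8, 0.2]
gripper_width: 43.2
time: 37.7
position: [462.8, -366.4, 81.8]
ee_rot: [0.002, -0.044, 0.999, 0.006]
force: [0.1, 0.5, 0.5]
gripper_width: 0.1
```

View pics/w19.png

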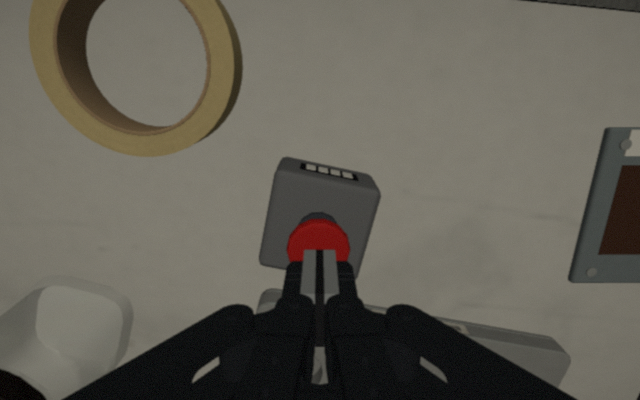

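View pics/topz2.png

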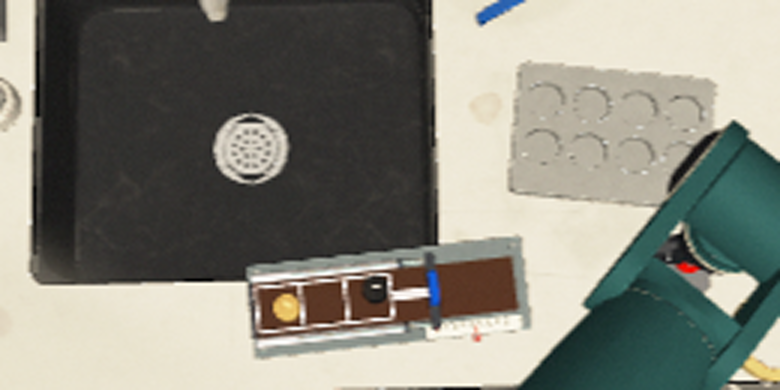

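Top view: tab at (434,285) as at the start, so the sled is home; fingers are over the plunger. Log stroke two.

```bash
python3 -m creep '[0,0,-0.01,0,0,0,1, 0,0,-0.016,0,0,0,1, 0,0,-0.02,0,0,0,1, 0,0,-0.024,0,0,0,1, 0,0,-0.0265,0,0,0,1, 0,0,-0.028,0,0,0,1, 0,0,-0.029,0,0,0,1, 0,0,-0.029,0,0,0,1, 0,0,-0.029,0,0,0,1, 0,0,-0.029,0,0,0,1]'
python3 -m creep '[0,0,0.02,0,0,0,1, 0,0,0.06,0,0,0,1, 0.01,0.03,0.11,0,0,0,0.9, 0.04,0.07,0.145,0,0,0,0.5, 0.07,0.1,0.145,0,0,0,0, 0.11,0.13,0.145,0,0,0,0, 0.15,0.15,0.145,0,0,0,0, 0.19,0.15,0.145,0,0,0,0, 0.19,0.15,0.145,0,0,0,0, 0.19,0.15,0.145,0,0,0,0]'
python3 - <<'E'
from h import *
c=capture("wrist");save(c,"w20");np.savez("w20.npz",**c)
for q in ["plunger","tray","jar"]:
    for d in nets.masks_of("wrist",q)[:2]:
        if d["conf"]<.2: continue
        ys,xs=np.nonzero(d["mask"]); print(q,round(d["conf"],2),np.round(d["box"],1))
E
```

```text
time: 39.05
position: [463.5, -366.5, 54.6]
ee_rot: [0.003, -0.044, 0.999, 0.005]
force: [-1.3, 4.3, 6.5]
gripper_width: -0.5
time: 40.3
position: [653.2, -216.6, 200.0]
ee_rot: [0.003, -0.044, 0.999, 0.005]
force: [0.4, -0.8, -0.3]
gripper_width: 85.5
tray 0.71 [ 99.7   2.4 280.2 218.9]
jar 0.75 [ 0.1 12.8  4.4 62.6]
jar 0.62 [100.1   2.  278.9 224.7]
```

View pics/w20.png

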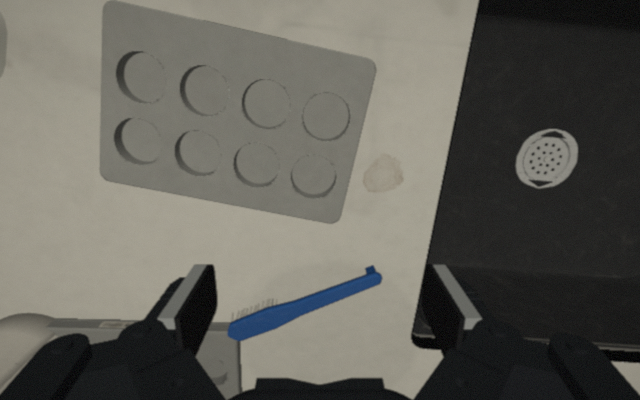

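The plunger is up and free again. One note: the second press ended at TCP z = 54.6 mm with 6.5 N, against 53.9 mm and 17 N the first time. That is about 11.5 of 12 mm. The tray is in view with eight empty pockets; the right-hand ones are at (326,116) and (314,176). Next I fit the tray pose and the specimen positions, and check that the plunger state is visible.

Run:
```python
from h import *
c=dict(np.load("w20.npz"))
g=cv2.GaussianBlur(cv2.cvtColor(c["img"],cv2.COLOR_RGB2GRAY),(3,3),0)
px=[(139,77,-26,-81),(205,90,-26,-27),(267,103,-26,27),(326,116,-26,81),(137,141,39,-81),(198,152,39,-27),(256,164,39,27),(314,176,39,81)]
for zz in (18,11,4):
    W=np.array([ray(c,u,v,zz)[:2] for u,v,_,_ in px]);L=np.array([[p,q] for _,_,p,q in px],float)
    f=lambda p:((Ro.from_euler('z',p[2]).as_matrix()[:2,:2]@L.T).T+p[:2]-W).ravel()
    s=least_squares(f,[615,-297,0]);print(zz,s.x.round(3),np.abs(s.fun).max().round(1), np.sqrt((s.fun**2).mean()).round(2))
    Rz=Ro.from_euler('z',s.x[2]).as_matrix()[:2,:2]
    for P in [(39,81),(-26,81),(39,-27),(-78,0),(78,115),(78,-115)]: print(P,(Rz@P+s.x[:2]).round(1))
save(c,"w20z",(90,0,300,230),2.6)
```

```text
18 [ 6.15182e+02 -2.96547e+02 -1.16000e-01] 5.1 3.29
(39, 81) [ 663.3 -220.6]
(-26, 81) [ 598.7 -213.1]
(39, -27) [ 650.8 -327.9]
(-78, 0) [ 537.7 -287.5]
(78, 115) [ 705.9 -191.3]
(78, -115) [ 679.4 -419.8]
11 [ 6.16216e+02 -2.98095e+02 -1.16000e-01] 4.6 3.11
(39, 81) [ 664.3 -222.1]
(-26, 81) [ 599.7 -214.6]
(39, -27) [ 651.8 -329.4]
(-78, 0) [ 538.7 -289.1]
(78, 115) [ 707.  -192.9]
(78, -115) [ 680.4 -421.3]
4 [ 6.17251e+02 -2.99644e+02 -1.16000e-01] 5.5 3.26
(39, 81) [ 665.3 -223.7]
(-26, 81) [ 600.8 -216.2]
(39, -27) [ 652.9 -331. ]
(-78, 0) [ 539.8 -290.6]
(78, 115) [ 708.  -194.4]
(78, -115) [ 681.5 -422.9]
```

View pics/w20z.png

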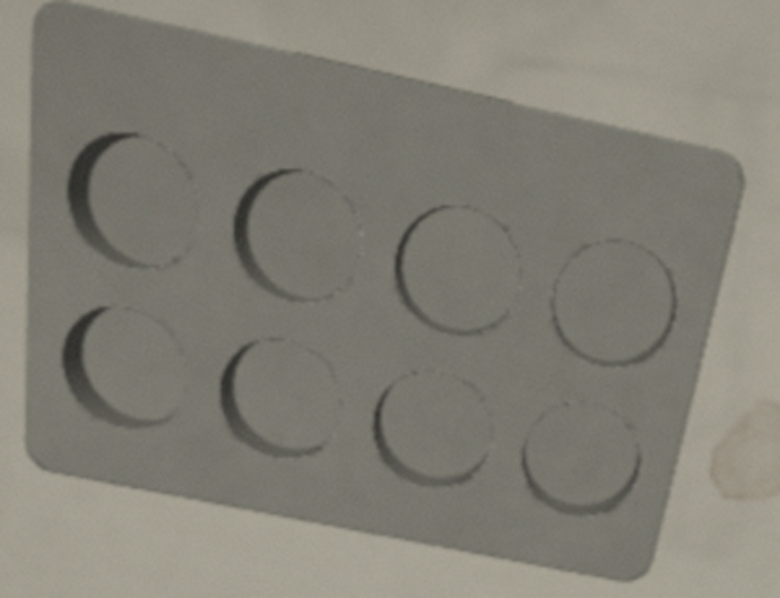

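Run:
```python
from h import *
c=dict(np.load("w20.npz"))
px=[(139,77),(205,90),(267,103),(326,116),(137,141),(198,152),(256,164),(314,176)]
W=np.array([ray(c,u,v,18)[:2] for u,v in px]);print(W.round(1))
print("dy row", np.linalg.norm(np.diff(W[:4],axis=0),axis=1),np.linalg.norm(np.diff(W[4:],axis=0),axis=1),"dx",np.linalg.norm(W[4:]-W[:4],axis=1))
cor=np.array([ray(c,u/2.6+90,v/2.6,18)[:2] for u,v in [(34,0),(745,155),(648,580),(26,468)]]);print(cor.round(1),np.linalg.norm(np.diff(cor,axis=0),axis=1))
s=arm.sense();R=np.array(c["R"]);print("cam",-R.T@c["t"],s["position"],s["ee_rot"])
print(R)
```

```text
[[ 584.8 -376.1]
 [ 590.6 -320.1]
 [ 596.8 -266.2]
 [ 603.4 -213.6]
 [ 640.3 -381.6]
 [ 645.7 -327.1]
 [ 652.3 -274. ]
 [ 659.2 -219.6]]
dy row [56.25470062 54.2582256  53.04461241] [54.80052354 53.48983804 54.83110921] dx [55.75813751 55.52127409 56.07956711 56.08706823]
[[ 528.2 -400.7]
 [ 553.  -175.3]
 [ 704.5 -191. ]
 [ 680.1 -418.4]] [226.79347985 152.27624287 228.72256615]
cam [ 573.70698162 -225.56361498  342.23313286] [ 652.89728443 -216.78862028  200.22105345] [ 0.00312779 -0.04364276  0.99903149  0.00464751]
[[-0.08828996  0.99604456  0.01000575]
 [ 0.94620089  0.08072405  0.31334885]
 [ 0.31130171  0.03713301 -0.94958537]]
```

Circle rows sit at tray x ≈ −23 and +33 by the picture, while the sheet says −26 and +39. I take −25 and +36.5, inside both: targets (662,−220) and (601,−213). Back to the sled to look at the specimens, straightening the small tilt.

```bash
python3 -m creep '[-0.03,0.04,0,-0.0095,0.0058,0,0, -0.06,0.08,0,-0.0095,0.0058,0,0, -0.09,0.12,0,-0.0095,0.0058,0,0, -0.12,0.16,0,-0.0095,0.0058,0,0, -0.15,0.2,0,-0.0095,0.0058,0,0, -0.18,0.24,0,-0.0095,0.0058,0,0, -0.183,0.252,0,-0.0095,0.0058,0,0, -0.183,0.252,0,-0.0095,0.0058,0,0, -0.183,0.252,0,-0.0095,0.0058,0,0, -0.183,0.252,0,-0.0095,0.0058,0,0]'
python3 - <<'E'
from h import *
c=findspec(z0=8);save(c,"w21")
E
```

```text
time: 41.75
position: [470.3, 34.4, 200.0]
ee_rot: [-0.0, -0.043, 0.999, -0.0]
force: [0.0, -1.4, 0.0]
gripper_width: 85.6
0.84 [248. 119.  33.  37.] [64. 62. 58.] {'a': (np.float64(0.77), np.float64(443.67), np.float64(-18.0)), 'b': (np.float64(0.9), np.float64(441.7), np.float64(-18.18)), 'c': (np.float64(0.97), np.float64(441.64), np.float64(-18.67))}
0.72 [168.  71. 252. 104.] [157. 162. 171.] {'a': (np.float64(0.05), np.float64(424.64), np.float64(-36.9)), 'b': (np.float64(0.05), np.float64(422.77), np.float64(-36.48)), 'c': (np.float64(0.05), np.float64(428.3), np.float64(-36.97))}
0.7 [363. 106.  32.  37.] [216. 186. 124.] {'a': (np.float64(0.75), np.float64(425.1), np.float64(82.09)), 'b': (np.float64(0.88), np.float64(423.0), np.float64(81.56)), 'c': (np.float64(0.94), np.float64(422.75), np.float64(82.77))}
```

View pics/w21.png

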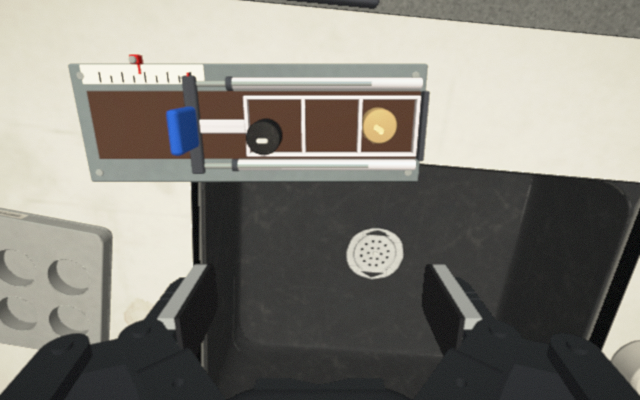

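Black is at about (441.7,−18.2) in its cell corner, tan at (422.8,82.8). Pick up the black one.

```bash
python3 -m creep '[-0.015,-0.026,-0.02,0,0,0,0.35, -0.0286,-0.0526,-0.06,0,0,0,0.35, -0.0286,-0.0526,-0.11,0,0,0,0.35, -0.0286,-0.0526,-0.15,0,0,0,0.35, -0.0286,-0.0526,-0.17,0,0,0,0.35, -0.0286,-0.0526,-0.1775,0,0,0,0.35, -0.0286,-0.0526,-0.1775,0,0,0,0.35, -0.0286,-0.0526,-0.1775,0,0,0,1, -0.0286,-0.0526,-0.1775,0,0,0,1, -0.0286,-0.0526,-0.1775,0,0,0,1]'
python3 - <<'E'
from h import *
c=capture("wrist");save(c,"w22");print(arm.sense()["gripper_width"])
E
```

```text
time: 43.1
position: [442.2, -17.9, 23.9]
ee_rot: [0.001, -0.043, 0.999, 0.0]
force: [-3.4, 1.9, 8.2]
gripper_width: 26.7
27.06027676753762
```

View pics/w22.png

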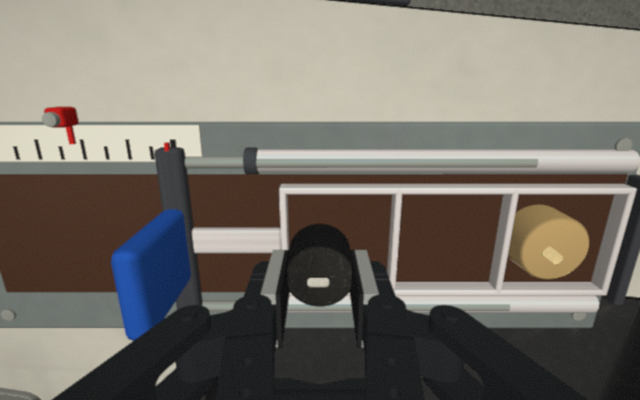

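Black specimen is gripped, centred. Lift and carry to the tray.

```bash
python3 -m creep '[0,0,0.01,0,0,0,1, 0,0,0.05,0,0,0,1, 0,0,0.1,0,0,0,1, 0.036,-0.033,0.13,0,0,0,1, 0.073,-0.067,0.13,0,0,0,1, 0.11,-0.101,0.13,0,0,0,1, 0.146,-0.135,0.13,0,0,0,1, 0.183,-0.168,0.13,0,0,0,1, 0.21,-0.193,0.13,0,0,0,1, 0.2198,-0.2021,0.13,0,0,0,1]'
python3 -m creep '[0,0,-0.03,0,0,0,1, 0,0,-0.06,0,0,0,1, 0,0,-0.08,0,0,0,1, 0,0,-0.08,0,0,0,1, 0,0,-0.08,0,0,0,1, 0,0,-0.08,0,0,0,1, 0,0,-0.08,0,0,0,1, 0,0,-0.08,0,0,0,1, 0,0,-0.08,0,0,0,1, 0,0,-0.08,0,0,0,1]'
python3 - <<'E'
from h import *
c=capture("wrist");save(c,"w23");np.savez("w23.npz",**c)
for P in [(662,-220),(601,-213)]: print([proj(c,[*P,z]).round(0) for z in (4,18,26)])
E
```

```text
time: 44.4
position: [662.9, -221.3, 154.2]
ee_rot: [0.001, -0.043, 0.999, -0.0]
force: [0.0, 1.4, -0.8]
gripper_width: 27.2
time: 45.65
position: [662.9, -221.3, 74.2]
ee_rot: [0.001, -0.043, 0.999, -0.0]
force: [-0.5, -0.4, -0.3]
gripper_width: 26.7
[array([322., 212.]), array([322., 220.]), array([322., 225.])]
[array([343., 115.]), array([345., 117.]), array([346., 118.])]
```

View pics/w23.png

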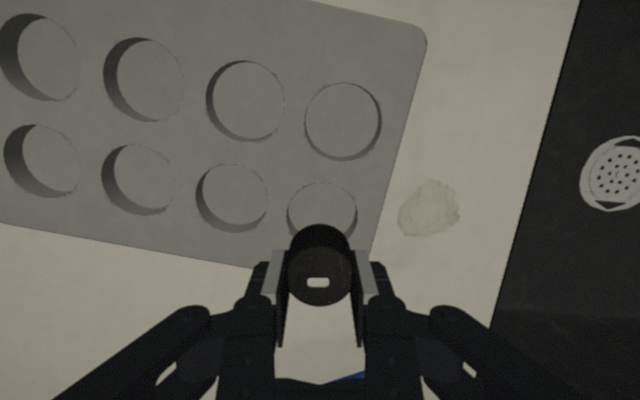

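The far pocket's rim is centred at about (322,215), right below the held specimen. Lowering.

```bash
python3 -m creep '[-0.0014,0.0013,-0.02,0,0,0,1, -0.0014,0.0013,-0.035,0,0,0,1, -0.0014,0.0013,-0.045,0,0,0,1, -0.0014,0.0013,-0.05,0,0,0,1, -0.0014,0.0013,-0.052,0,0,0,1, -0.0014,0.0013,-0.0535,0,0,0,1, -0.0014,0.0013,-0.0535,0,0,0,1, -0.0014,0.0013,-0.0535,0,0,0,1, -0.0014,0.0013,-0.0535,0,0,0,1, -0.0014,0.0013,-0.0535,0,0,0,1]'
python3 - <<'E'
from h import *
c=capture("wrist");save(c,"w24")
E
```

```text
time: 46.95
position: [661.5, -220.0, 20.7]
ee_rot: [0.001, -0.043, 0.999, -0.0]
force: [-0.5, -0.4, -0.8]
gripper_width: 26.6
```

View pics/w24.png

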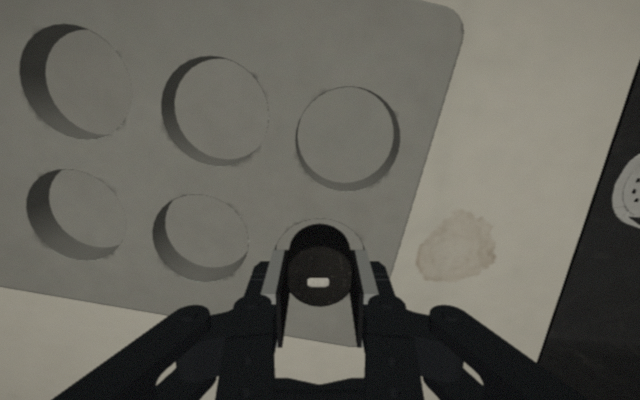

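It sits inside the pocket rim (274–365) with no contact force. Release and look.

```bash
python3 -m creep '[0,0,-0.0005,0,0,0,1, 0,0,-0.0005,0,0,0,0.6, 0,0,-0.0005,0,0,0,0.4, 0,0,-0.0005,0,0,0,0.35, 0,0,-0.0005,0,0,0,0.35, 0,0,0.02,0,0,0,0.35, 0,0,0.07,0,0,0,0.35, 0,0.02,0.13,0,0,0,0.35, 0.01,0.05,0.18,0,0,0,0.35, 0.01,0.05,0.18,0,0,0,0.35]'
python3 - <<'E'
from h import *
c=findspec(z0=4);save(c,"w25")
print(proj(c,[661.5,-220,4]))
E
```

```text
time: 48.25
position: [673.3, -168.7, 207.8]
ee_rot: [0.005, -0.044, 0.999, -0.001]
force: [-0.5, 0.1, 0.2]
gripper_width: 55.6
0.96 [250. 132.  31.  38.] [48. 47. 43.] {'a': (np.float64(0.82), np.float64(662.14), np.float64(-221.18)), 'b': (np.float64(0.94), np.float64(660.33), np.float64(-220.77)), 'c': (np.float64(0.96), np.float64(661.35), np.float64(-221.24))}
[268.75554309 147.74592273]
```

View pics/w25.png

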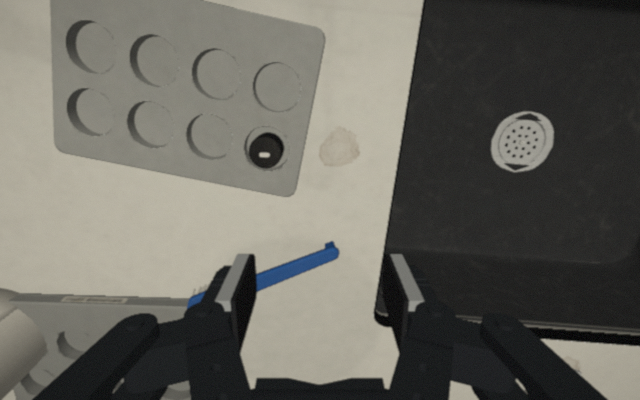

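Black specimen stands flat in the far right pocket. Now back to the sled for the tan one.

```bash
python3 -c "
from h import *
print(arm.sense()['ee_rot'])"
python3 -m creep '[-0.035,0.038,0,0,0,0,0.35, -0.07,0.076,0,0,0,0,0.35, -0.105,0.115,0,0,0,0,0.35, -0.14,0.153,0,0,0,0,0.35, -0.175,0.19,-0.004,0,0,0,0.35, -0.205,0.225,-0.008,0,0,0,0.35, -0.213,0.231,-0.008,0,0,0,0.35, -0.213,0.231,-0.008,0,0,0,0.35, -0.213,0.231,-0.008,0,0,0,0.35, -0.213,0.231,-0.008,0,0,0,0.35]'
python3 - <<'E'
from h import *
c=findspec(z0=8);save(c,"w26");s=arm.sense();print(s["position"],s["ee_rot"])
E
```

```text
[ 1.33772435e-03 -4.31394350e-02  9.99068099e-01 -3.66161977e-04]
time: 49.6
position: [459.1, 60.5, 193.8]
ee_rot: [0.001, -0.043, 0.999, -0.0]
force: [0.6, 0.7, -0.1]
gripper_width: 54.9
0.71 [329. 117.  38.  38.] [211. 180. 121.] {'a': (np.float64(0.77), np.float64(421.8), np.float64(82.03)), 'b': (np.float64(0.91), np.float64(422.89), np.float64(82.95)), 'c': (np.float64(0.96), np.float64(423.07), np.float64(82.98))}
0.65 [ 20. 316.  44.  35.] [53. 52. 49.] {'a': (np.float64(0.8), np.float64(659.21), np.float64(-219.65)), 'b': (np.float64(0.81), np.float64(656.15), np.float64(-215.77)), 'c': (np.float64(0.94), np.float64(661.75), np.float64(-221.88))}
[458.94035911  60.71639399 193.88592973] [ 1.03763022e-03 -4.27021729e-02  9.99087218e-01 -4.23236152e-04]
```

View pics/w26.png

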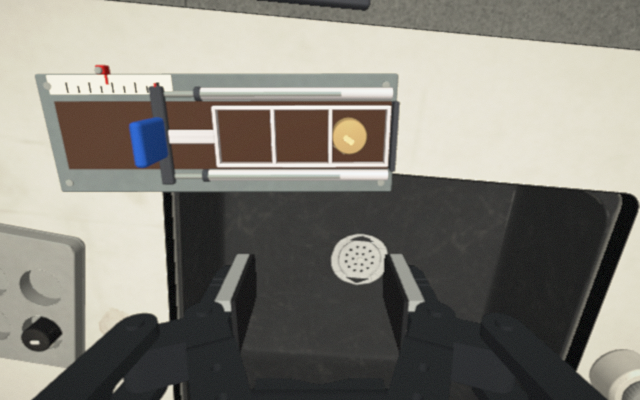

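Tan at (423,83). Pick it.

```bash
python3 -m creep '[-0.018,0.011,-0.03,0,0,0,0.35, -0.036,0.0223,-0.07,0,0,0,0.35, -0.036,0.0223,-0.12,0,0,0,0.35, -0.036,0.0223,-0.155,0,0,0,0.35, -0.036,0.0223,-0.17,0,0,0,0.35, -0.036,0.0223,-0.1764,0,0,0,0.35, -0.036,0.0223,-0.1764,0,0,0,0.35, -0.036,0.0223,-0.1764,0,0,0,1, -0.036,0.0223,-0.1764,0,0,0,1, -0.036,0.0223,-0.1764,0,0,0,1]'
python3 - <<'E'
from h import *
c=capture("wrist");save(c,"w27");s=arm.sense();print(s["position"],s["gripper_width"])
E
```

```text
time: 50.95
position: [423.6, 83.1, 18.9]
ee_rot: [0.002, -0.043, 0.999, -0.0]
force: [-3.3, -0.4, 10.1]
gripper_width: 26.0
[423.57888884  83.1459664   18.84756078] 25.909053780240704
```

View pics/w27.png

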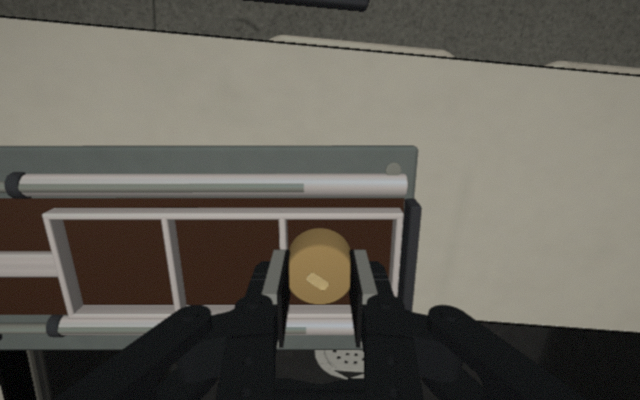

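Gripped, centred. Carry to the near right pocket.

```bash
python3 -m creep '[0,0,0.01,0,0,0,1, 0,0,0.05,0,0,0,1, 0,-0.01,0.1,0,0,0,1, 0.025,-0.055,0.13,0,0,0,1, 0.055,-0.1,0.13,0,0,0,1, 0.085,-0.145,0.13,0,0,0,1, 0.115,-0.195,0.13,0,0,0,1, 0.145,-0.245,0.13,0,0,0,1, 0.172,-0.285,0.13,0,0,0,1, 0.1774,-0.2961,0.13,0,0,0,1]'
python3 -m creep '[0,0,-0.03,0,0,0,1, 0,0,-0.06,0,0,0,1, 0,0,-0.08,0,0,0,1, 0,0,-0.08,0,0,0,1, 0,0,-0.08,0,0,0,1, 0,0,-0.08,0,0,0,1, 0,0,-0.08,0,0,0,1, 0,0,-0.08,0,0,0,1, 0,0,-0.08,0,0,0,1, 0,0,-0.08,0,0,0,1]'
python3 - <<'E'
from h import *
c=capture("wrist");save(c,"w28");np.savez("w28.npz",**c)
print(proj(c,[601,-213,18]))
E
```

```text
time: 52.25
position: [601.8, -215.2, 149.1]
ee_rot: [0.002, -0.042, 0.999, -0.0]
force: [-0.3, 0.6, -0.2]
gripper_width: 25.8
time: 53.5
position: [601.8, -215.2, 69.1]
ee_rot: [0.002, -0.042, 0.999, -0.0]
force: [-1.2, 0.5, -0.1]
gripper_width: 25.9
[323.85595408 223.13128696]
```

View pics/w28.png

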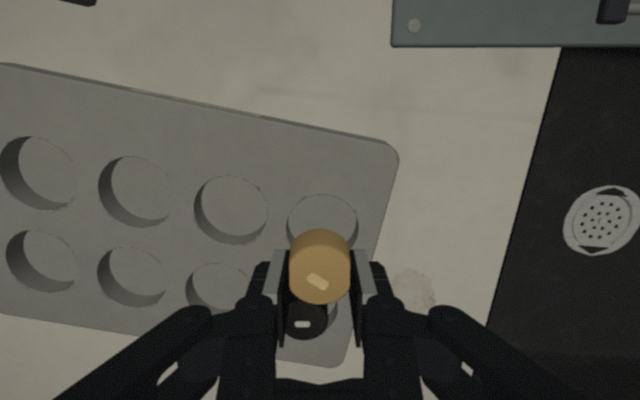

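```bash
python3 -m creep '[-0.0003,0.0019,-0.02,0,0,0,1, -0.0003,0.0019,-0.035,0,0,0,1, -0.0003,0.0019,-0.043,0,0,0,1, -0.0003,0.0019,-0.047,0,0,0,1, -0.0003,0.0019,-0.05,0,0,0,1, -0.0003,0.0019,-0.0515,0,0,0,1, -0.0003,0.0019,-0.052,0,0,0,1, -0.0003,0.0019,-0.052,0,0,0,1, -0.0003,0.0019,-0.052,0,0,0,1, -0.0003,0.0019,-0.052,0,0,0,1]'
python3 - <<'E'
from h import *
c=capture("wrist");save(c,"w29")
E
```

```text
time: 54.8
position: [601.5, -213.3, 17.2]
ee_rot: [0.002, -0.042, 0.999, -0.0]
force: [-1.1, -0.1, -0.1]
gripper_width: 25.6
```

View pics/w29.png

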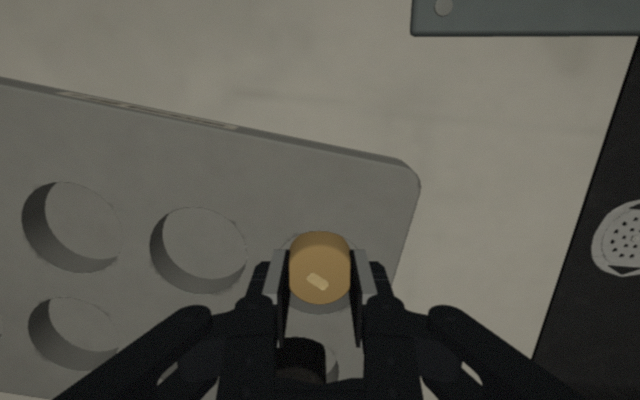

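Run:
```python
from h import *
c=capture("wrist");im=c["img"][:,:,::-1].copy()
a=np.linspace(0,2*np.pi,72)
def circ(x,y,r,z,col):
    P=np.array([proj(c,[x+r*np.cos(k),y+r*np.sin(k),z]) for k in a]); 
    im4[:]=cv2.polylines(im4,[((P-[200,180])*4).astype(np.int32)],True,col,1)
im4=np.ascontiguousarray(cv2.resize(im[180:330,200:400],None,fx=4,fy=4,interpolation=cv2.INTER_CUBIC))
circ(603.4,-213.6,22,18,(0,0,255)); circ(601.5,-213.3,15,6.2,(0,255,0)); circ(601.5,-213.3,15,24.2,(255,255,0))
cv2.imwrite("pics/w29o.png",im4)
```

```text
(no output)
```

View pics/w29o.png

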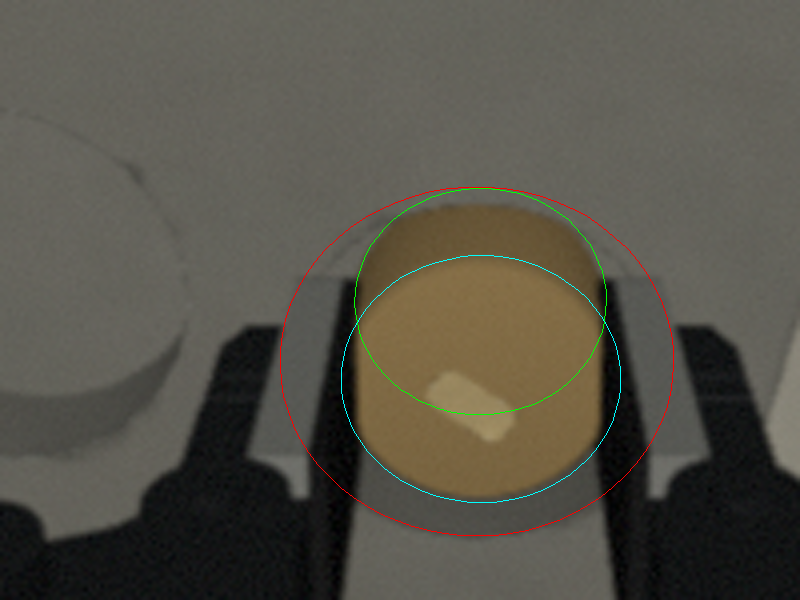

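The lower edge of the specimen is occluded by the near rim, so it is inside the pocket. I nudge 1 mm towards the rim centre, lower slightly and release.

```bash
python3 -m creep '[0.001,0,0,0,0,0,1, 0.001,0,-0.0007,0,0,0,1, 0.001,0,-0.0007,0,0,0,0.6, 0.001,0,-0.0007,0,0,0,0.4, 0.001,0,-0.0007,0,0,0,0.35, 0.001,0,-0.0007,0,0,0,0.35, 0.001,0,0.02,0,0,0,0.35, 0.001,0,0.07,0,0,0,0.35, 0.03,0.01,0.13,0,0,0,0.35, 0.06,0.03,0.18,0,0,0,0.35]'
python3 - <<'E'
from h import *
c=findspec(z0=4);save(c,"w30",(80,60,320,240),2.4)
E
```

```text
time: 56.15
position: [660.0, -184.7, 198.1]
ee_rot: [0.003, -0.041, 0.999, -0.001]
force: [0.1, -0.2, 0.1]
gripper_width: 55.5
0.85 [276.  87.  34.  38.] [162. 137.  92.] {'a': (np.float64(0.75), np.float64(603.27), np.float64(-213.91)), 'b': (np.float64(0.91), np.float64(602.46), np.float64(-212.81)), 'c': (np.float64(0.95), np.float64(602.1), np.float64(-213.64))}
0.57 [265. 153.  34.  36.] [44. 43. 40.] {'a': (np.float64(0.79), np.float64(662.16), np.float64(-220.52)), 'b': (np.float64(0.91), np.float64(660.51), np.float64(-220.55)), 'c': (np.float64(0.97), np.float64(661.39), np.float64(-221.46))}
```

View pics/w30.png

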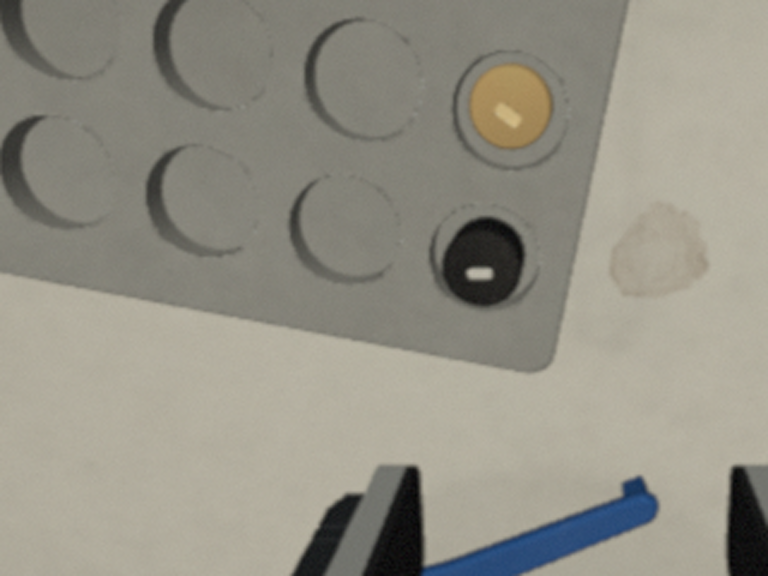

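Both stand centred and flat in their pockets. Final overall check: left of the bench for any further specimen, sled home, and the counter's window.

Run:
```python
from h import *
t=capture("top");save(t,"topf",(150,120,320,140),2.5)
s=capture("scene");save(s,"scf",(190,140,260,160),3)
a=cv2.imread("pics/w13.png")[150:200,280:380];b=cv2.imread("pics/w19.png")[150:200,280:380]
cv2.imwrite("pics/cnt.png",np.vstack([cv2.resize(k,None,fx=6,fy=6,interpolation=cv2.INTER_CUBIC) for k in (a,b)]))
```

```text
(no output)
```

View pics/topf.png

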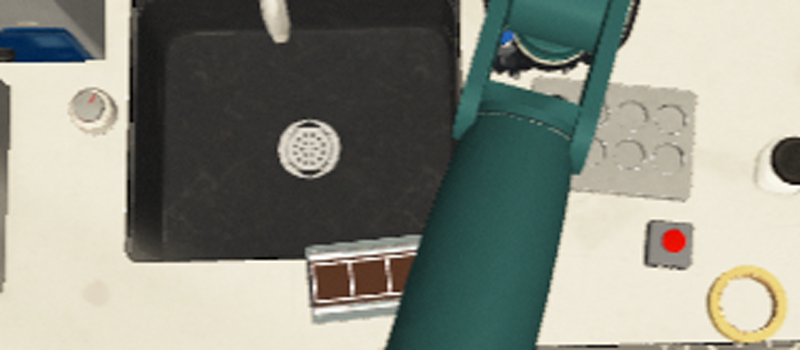

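View pics/scf.png

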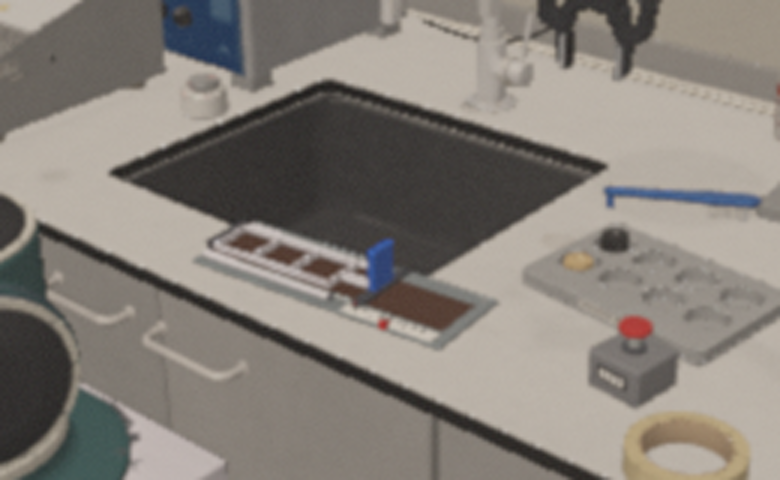

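View pics/cnt.png

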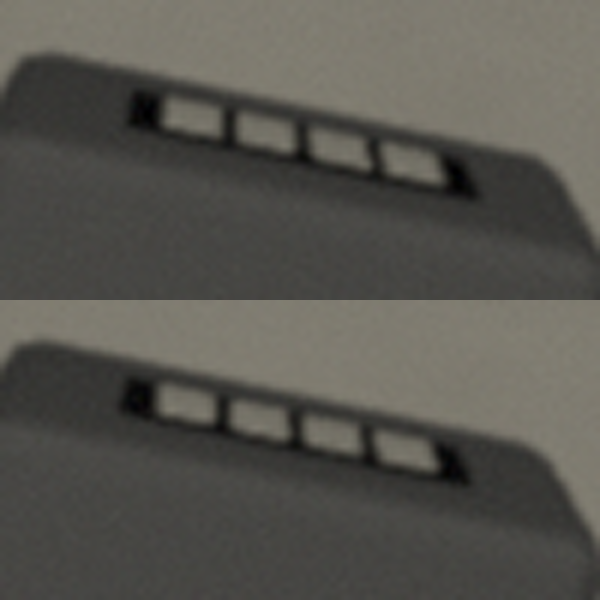

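The left of the bench is clear, the sled is home and empty, the plunger is up, and both specimens are in the tray. The counter's window shows no digits, so it can't confirm the count. I won't press again, because an extra press would log a third stroke. Handing in.

```bash
python3 -c "
from plant import arm
print(arm.job_done(), arm.sense()['time'])"
```

```text
the job is handed in; nothing more can be done
the job is handed in; nothing more can be done
```

The job is done and handed in at about 56 s of the 210 s allowed; the one doubt is whether the second press of the counter went fully down.

- **Loading:** Two specimens were present, the tan one (c) and the tall black one (b). I saw no third on the left of the bench. Both went flat into the sled's two end cells.
- **Stroke 1:** The pointer first drifted about 1.4 mm off the marker during the hold. I brought it back within 0.1 mm and held it there for about 2.5 s before letting the sled go home.
- **Stroke 2:** The pointer overshot by 0.4 mm. I trimmed it to within 0.2 mm and held it for over 2.5 s before letting the sled go home.
- **Tray:** Both specimens were then moved into the two right-hand pockets of the nearer tray. I saw no contact with the timer or the jar.

Last checks: both specimens stand flat inside their pockets, the sled is home and empty, the plunger is up and the gripper is well clear.

Checks that disagreed or were uncertain:
- **Second log press:** The first press clearly reached the stop (53.9 mm, 17 N). The second ended at about 54.6 mm with 6.5 N, roughly 11.4 to 11.6 of the 12 mm. The counter shows no readable digits, so I could not confirm that press, and I did not repeat it to avoid logging a third stroke.
- **Pocket positions:** The pocket rows appear at tray x of about −23 and +33, while the description says −26 and +39. I placed the specimens at positions that fit both.
- **Black specimen's height:** Its outline fitted an 18 mm height slightly better than 25 mm. The grip width and the pictures suggest the tall 30 mm one.

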